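# Fit the wire-feeder cover over its quarter-turn stud and hold it pressed home

## Robot

A 7-joint arm with a two-finger parallel gripper is mounted at the origin on a cart in front of the work surface, level with it; the furniture and walls round the work are solid. World frame = base frame: x ahead of the robot, y to its left, z up, the work surface at z = 0. Lengths are in m, angles in degrees, forces in N, time in s.
With the tool pointing down it reaches from about 0.425 to 0.95 m from the base axis. Payload 16.7 kg.
Tool frame: the origin (TCP) lies at the very end of the fingers, on their centre line; the grasp point (between the pads) lies 19 mm behind it (env.grasp_offset is the distance from the TCP to the grasp point, in m); y points along the fingers, x is the direction in which the jaws open and shut, and the axes are right-handed (so a half turn about y gives the same grasp; the last joint's range is limited). The gripper opens to 94 mm and grips with 3 to 60 N. Pads are 16 mm wide; open, the fingers measure 119 mm over their backs; the gripper's body (75 mm by 177 mm) begins 78 mm behind the grasp point.
Start: joints at [-75.544, 24.414, 4.234, 92.017, -1.954, 63.644, -3.845], TCP at [0.264, 0.621, 0.18] pointing down, gripper open.
Joint ranges: [-163.25, 163.25], [-28.42, 122.38], [-70.27, 78.77], [12.13, 141.07], [-58.53, 238.53], [9.26, 117.41], [-156.51, 156.51]. Speed limits (degrees/s): [108.29, 108.29, 136.94, 136.94, 172.46, 172.46, 172.46].

## Interface

Orientations are given as a 3x3 rotation matrix whose columns are the frame's x, y, z axes.
In Python, from plant import env gives the robot as it stands.
- The arm moves only by the tool step_arm, never from a script. Its argument "motion" is a list of rows, each a list of 3 entries, a list of its own where there are three numbers: the finger opening in mm, from 0 to 94, then the shift along the world's x, y, z in mm, then the turn about the world's z in degrees. A call has 1 to 5 rows; each row shifts and turns the commanded pose from where the row before left it; what a row does not reach is not made up. A row lasts 1/12 s, in which the tool goes at most 41.7 mm and 7.16 degrees, less where a joint would pass 70% of its speed; a pose out of reach is approached as far as the arm can. A call with a gripper value outside its range is refused whole. The fingers move at their own pace and stop on an object; "newtons" is the grip in N (left out, the last holds). Time passes only in rows, so rows that do not move let the fingers close. It gives the time, the measured TCP pose, the force and the opening at its end, in the units of the state.
- env.read_state(): the state, without advancing time (a new reading comes with each control period).
- env.camera(name): name is "side" or "top"; returns a dict with "pixels" (420x560x3 uint8, red, green, blue), "depth" (420x560 float32, m along the optical axis (not along the pixel's ray), 0 where there is no reading), "fovy" (degrees; the focal length in pixels is half the picture's height over the tangent of half this angle, whatever the lens; pixels are square), "cx", "cy" (the principal point, pixels), "D" ([k1, k2, p1, p2, k3] as OpenCV has them; the pictures are not rectified), "R" (3x3) and "t" (3): a world point X has camera coordinates R X + t. Camera axes: x right, y down, z forward; pixel columns grow to the right and rows downward; lengths in m; the calibration is good to about 2 mm. A picture is of the moment at which its call begins.
- env.finish_job(): hands the job in, once; it reports no verdict.
The state is a dict: "t": time; "qpos": joint angles; "dq": joint speeds; "effort": joint torques, N m; "ee_pos": TCP position; "eef_rot": TCP orientation; "wrist_force": force on the tool from outside, world axes, zero at the start; "moment": the same for the moment, N m; "grip_width": finger opening in m.
Only numpy, scipy, OpenCV 4.12 (cv2) and the standard library are available. Lean on these libraries where they do the work, as an engineer would, in place of code of your own. Each camera call takes 0.05 s, during which the arm holds its last target. There are 200 camera calls.

## Task

Put the cover back on the wire-feed drive box: first turn the wing of the quarter-turn stud in the open box until it lines up with the slot in the cover, then set the cover over the wing into its frame. Press the cover fully home against its spring plungers and leave the wing in line with the slot; finish while still holding the cover pressed down, so that I can lock the wing, and leave the tools and the tin behind the work where they are.

Things in the scene. Friction and masses are not known exactly. Their poses are not given: they have to be found in the camera images.
- feeder: wire-feed drive box, fixed to the bench: grey sheet-steel case 214 x 144 x 79 mm (x, y, z; 221 x 149 mm over its top rim) with an open top, louvres in its flanks, a brass torch socket on its -x end; drive rolls visible inside. Origin: centre of its underside on the bench; x runs along its length towards the end with the wing stud, z up
- seat (a point): centre of the cover's seat, a bare steel frame 70 mm above the bench round the open top of the box; axes as the box's. A grey lip of 194 x 124 mm inside (2 mm play round the cover), flared outward at its top, stands 9 mm above the seat. Four steel plungers in the corners of the seat stand 6 mm up and spring back; pressing the cover from resting on them down to the seat takes about 10 N more than its weight
- wing (a joint): angle of the wing stud about the vertical, rad; 0 = blade across the box (along the box's y), in line with the slot of a cover that lies in the frame; positive = anticlockwise from above; about 1.57 = crosswise, locked. It starts between 0.6 and 1.45, turns between -0.4 and 1.75 with light friction (0.06 N m) and stays where left
- wing_top (a point): top centre of the black wing of the stud, on its axis, 68 mm from the seat's centre along the box's +x and 33 mm above the seat; axes turn with the wing, its blade runs along its y. The blade is 30 mm long, 8 mm thick (5 mm in the top 3 mm) with a hub 10.4 mm in diameter in its middle; its underside is 8 mm above the seat, on a neck of 7.6 mm
- cover: loose cover, a grey plate 190 x 120 x 4 mm of 0.25 kg lying flat on the bench, with a black bow handle. Origin: centre of its underside; x runs along its length towards the end with the slot, z up. Fully home its origin is at point seat and its axes are the box's
- handle (a point): middle of the handle's bar: along the cover's x, 100 mm long, 12 mm wide with flat sides, 14 mm high, its centre 40 mm above the cover's underside, 29 mm of room below it between two posts 84 mm apart; over the cover's centre; axes as the cover's
- slot (a point): centre of the slot in the cover at its top face, 68 mm from the cover's centre along its +x; the slot is 37 mm along the cover's y and 14 mm along its x
- pliers: bystander: red-handled pliers 58 x 167 x 14 mm lying behind the work; origin at the centre of its underside
- dip_pot: bystander: closed tin with a black lid, 65 mm in diameter, 51 mm high, behind the work; origin at the centre of its underside
- hex_key: bystander: hex key 39 x 104 x 10 mm lying behind the work; origin at the centre of its underside
- board_edge (a point): foot of the near edge of a tall upright wooden board (about 0.3 m high, fixed) that stands on the bench behind the work, between the two places where the box and the cover can be; going from one place to the other, gripper and cover must pass on the robot's side of this edge (a straight swing from one to the other can strike it)

How it is judged (in metres and radians):
On the way, in this order (a step that is already met when the one before it is completed fails the run):
1. the wing is turned in line with the slot (within 0.14 rad) while the cover is still off the box (value of joint wing between -0.14 and 0.14 rad and horizontal distance between cover and seat above 0.1 m), for 0.2 s.
2. the cover lies in its frame on the plungers, with the wing through its slot (z of cover in the frame of seat below 0.009 m and horizontal distance between cover and seat below 0.005 m and horizontal distance between slot and wing_top below 0.006 m), for 0.2 s.
At the end, for the whole second after the job is handed in: the robot presses on the cover (over 4 N); its underside is within 2 mm of the seat, level within 0.025 rad, at rest, its centre within 5 mm of the seat's and its slot within 6 mm of the stud; the wing is through the slot and in line with it within 0.25 rad (not locked) (z of cover in the frame of seat below 0.002 m and angle between cover's own z axis and vertical below 0.025 rad and horizontal distance between cover and seat below 0.005 m and horizontal distance between slot and wing_top below 0.006 m and value of joint wing between -0.25 and 0.25 rad and contact force between any of the fingers, the arm and cover above 4 N and linear speed of cover below 0.01 m/s); the arm keeps its last pose, push and grip.
It fails at once if a bystander (pliers, tin, hex key) is moved by more than 30 mm (distance of any of pliers, dip_pot, hex_key from where it was at the start of the episode above 0.03 m).
It also fails if it takes over 61 s, if anything falls off the work surface, if the arm or the gripper's body presses on something with over 40 N, if the wrist force passes 120 N, or if a joint passes its speed limit or range.

## Working session

There is one attempt and no reset: what is moved stays moved. The work goes in short steps, Python scripts to look and compute and a tool call to move; the robot and the scene stay as the last step left them, time stands still between calls to the robot, and variables do not carry over. Pictures are saved under pics/ and viewed, on a budget of 10 in all, crops included, one or two more only if the job needs it, and the job is handed in when it is done.

Besides the shell and the picture viewer there is one more tool, called as name(argument=value, ...) on one line, values as JSON. step_arm: Moves the arm, as the interface text tells. Its arguments: {"type":"object","properties":{"motion":{"type":"array"},"newtons":{"type":"number"}},"required":["motion"]}

```bash
ls; mkdir -p pics; cat > h.py <<'E'
import numpy as np, cv2, sys
from plant import env
def K(c):
    f=210/np.tan(np.radians(c["fovy"])/2); return np.array([[f,0,c["cx"]],[0,f,c["cy"]],[0,0,1]])
def rays(c,uv):
    n=cv2.undistortPoints(np.array(uv,float).reshape(-1,1,2),K(c),np.array(c["D"],float)).reshape(-1,2)
    d=np.c_[n,np.ones(len(n))]@np.array(c["R"]); o=-np.array(c["R"]).T@np.array(c["t"]); return o,d
def onplane(c,uv,z):
    o,d=rays(c,uv); return o+d*((z-o[2])/d[:,2])[:,None]
def cloud(c):
    v,u=np.mgrid[0:420,0:560]; o,d=rays(c,np.c_[u.ravel(),v.ravel()])
    P=o+d*c["depth"].ravel()[:,None]; P[c["depth"].ravel()==0]=np.nan; return P.reshape(420,560,3)
def proj(c,X):
    return cv2.projectPoints(np.array(X,float).reshape(-1,1,3),cv2.Rodrigues(np.array(c["R"],float))[0],np.array(c["t"],float),K(c),np.array(c["D"],float))[0].reshape(-1,2)
def save(c,n): cv2.imwrite("pics/"+n,c["pixels"][:,:,::-1])
E
python3 - <<'E'
from h import *
for n in("top","side"):
    c=env.camera(n); save(c,n+"1.png"); np.save(n+"1.npy",c,allow_pickle=True)
    print(n,c["fovy"],c["D"],-np.array(c["R"]).T@c["t"],(c["depth"]>0).mean())
s=env.read_state(); print(s)
E
```

```text
pics
top 46.560039904759684 [-0.01280146  0.          0.          0.          0.        ] [ 0.54723193 -0.20701709  0.97025243] 0.9959778911564626
side 56.70697765092475 [0.01653362 0.         0.         0.         0.        ] [0.47973256 0.28273762 0.7933665 ] 0.9958928571428571
{'t': 0.1, 'qpos': array([-75.54332599,  24.44496945,   4.23240158,  92.0470972 ,
        -1.95096887,  63.6435973 ,  -3.84413141]), 'dq': array([-0.0218462 , -0.05979601,  0.03584477, -0.02633282, -0.07139676,
       -0.06503446,  0.13415213]), 'effort': array([ 1.06029285e-02, -9.37459373e+01,  3.67742680e+00, -4.55039191e+01,
       -4.86656232e-02,  1.67644263e-02,  9.80150344e-05]), 'ee_pos': array([0.26387801, 0.62083854, 0.17917032]), 'eef_rot': array([[ 3.91106198e-01, -3.14719508e-04, -9.20345502e-01],
       [ 9.20344896e-01, -1.06370205e-03,  3.91106304e-01],
       [-1.10206218e-03, -9.99999385e-01, -1.26369972e-04]]), 'wrist_force': array([ 0.2022079 ,  0.45899746, -0.29775146]), 'moment': array([-0.01762729,  0.02727971,  0.00782676]), 'grip_width': 0.0940879751430506}
```

View pics/top1.png

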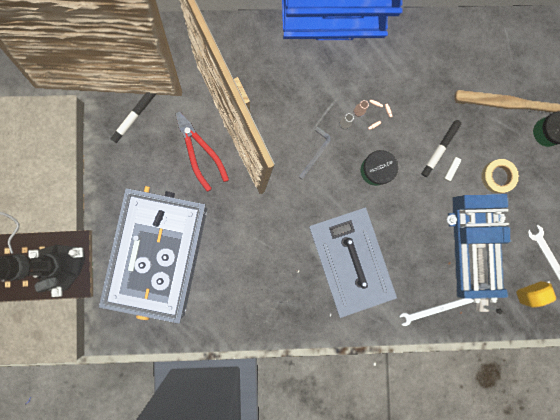

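View pics/side1.png

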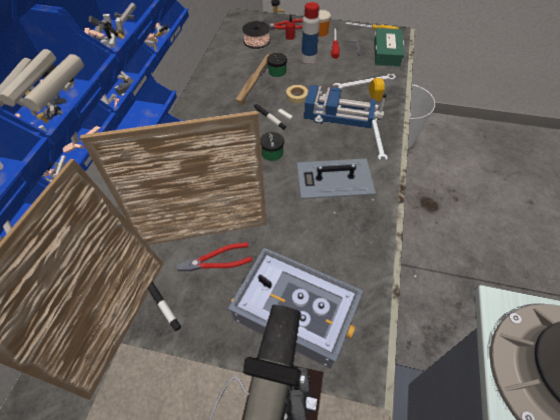

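The top view shows the box around (153,255) with the wing at (158,217), the cover around (353,262) with its slot at (342,230), the near edge of the board at about (265,185), and the tin and tools behind. The side view confirms this.

```bash
cat > m.py <<'E'
from h import *
def rect(P):
    r=cv2.minAreaRect((P[:,:2]*1000).astype(np.float32)); return np.round(r[0],1),np.round(r[1],1),round(r[2],2)
def axis(P):
    m=np.median(P,0); q=P[:,:2]-P[:,:2].mean(0); w,v=np.linalg.eigh(q.T@q/len(q)); a=v[:,1]
    return np.round(P.mean(0)*1000,1),round(np.degrees(np.arctan2(a[1],a[0]))%180,2),np.round(np.ptp(q@v,0)*1000,1)
E
python3 - <<'E'
from m import *
for n in("top","side"):
    c=np.load(n+"1.npy",allow_pickle=True).item(); P=cloud(c); g=c["pixels"].astype(int); gray=g.mean(2)
    o,d=rays(c,[[0,0]])
    def near(x,y,r): return np.hypot(P[...,0]-x,P[...,1]-y)<r
    if n=="top":
        b=np.nanmedian(P[250:260,225:260].reshape(-1,3),0); print("bench",b, "approx",P[255,145],P[262,355],P[217,158],P[185,265], "tin",P[165,380])
        B=P[300,110]; Bc=onplane(c,[[153,255]],.075)[0]; Cc=onplane(c,[[353,262]],.004)[0]; W=onplane(c,[[158,217]],.1)[0]; S=onplane(c,[[342,230]],.004)[0]
    z=P[...,2]
    m=near(*Bc[:2],.15)&(z>.072)&(z<.086); print(n,"rim",rect(P[m]),m.sum(),np.median(z[m]))
    m=near(*W[:2],.03)&(z>.085)&(z<.125); print("wing",axis(P[m]),m.sum(),z[m].max())
    m=near(*W[:2],.03)&(gray<60); print("wingblack",axis(P[m]),m.sum(),np.round(np.percentile(z[m],[5,50,95]),3))
    m=near(*Cc[:2],.13)&(z>.0385)&(z<.06); print("handle",axis(P[m]),m.sum(),np.median(z[m]))
    m=near(*S[:2],.035)&(gray<70); print("slot",axis(P[m]),m.sum())
    m=near(*Cc[:2],.125)&(gray>gray[210:300,230:280].mean()+15)&(z<.02) if n=="top" else near(*Cc[:2],.125)&(g[...,2]-g[...,0]>8)&(z<.02); print("cover",rect(P[m]),m.sum(), np.median(z[m]))
    m=(z>.03)&(z<.29)&(P[...,0]>.5)&(abs(P[...,1]+0.06)<.2)&(g[...,0]-g[...,2]>15); q=P[m]; print("board low x",q[np.argsort(q[:,0])[:8]].round(3) if len(q) else 0)
E
```

```text
bench [ 5.14595276e-01 -1.68201249e-01 -8.36270389e-05] approx [0.51997896 0.01377419 0.03448264] [ 0.49597453 -0.38297549  0.04827071] [ 0.58825631 -0.02527681  0.10029285] [ 0.63657755 -0.21568869  0.13843757] tin [ 0.67910236 -0.43729834  0.05208092]
top rim (array([528.4,  26. ]), array([219.7, 221.3]), 76.96) 3174 0.07477845432688479
wing (array([586.8, -24.9,  99.1]), np.float64(155.62), array([ 9.9, 30. ])) 102 0.10676344956835981
wingblack (array([594.8, -31.3,  94.9]), np.float64(157.29), array([0.2, 7.8])) 5 [0.092 0.094 0.098]
handle (array([ 493.8, -386.1,   45.9]), np.float64(16.83), array([13., 99.])) 346 0.04619413166786357
slot (array([ 536.4, -369. ,   31.7]), np.float64(25.64), array([39.2, 44.9])) 31
cover (array([ 489.2, -368.2]), array([211.2, 186. ]), 7.88) 5088 0.0038240102611787896
board low x [[0.501 0.11  0.044]
 [0.501 0.11  0.05 ]
 [0.501 0.109 0.057]
 [0.501 0.111 0.057]
 [0.503 0.108 0.049]
 [0.503 0.108 0.054]
 [0.503 0.109 0.056]
 [0.503 0.11  0.061]]
side rim (array([521.5,  -7.3]), array([150.8, 223. ]), 77.23) 2418 0.07488472457422513
wing (array([588. , -20.6,  98.1]), np.float64(157.19), array([ 9.4, 30.2])) 96 0.106672805362801
wingblack (array([586.7, -19.2,  96.5]), np.float64(158.25), array([ 4.8, 25.8])) 72 [0.085 0.098 0.104]
handle (array([ 495.1, -383.9,   45.5]), np.float64(16.71), array([ 14., 102.])) 209 0.04618030270962725
slot (array([ 545.2, -367.9,   17.4]), np.float64(8.0), array([46.7, 50.5])) 134
cover (array([ 494.4, -385.6]), array([189.2, 122.9]), 17.24) 2079 0.004661669869576945
board low x [[ 0.545 -0.015  0.031]
 [ 0.545 -0.017  0.032]
 [ 0.546 -0.018  0.033]
 [ 0.546 -0.011  0.039]
 [ 0.546 -0.012  0.043]
 [ 0.546 -0.012  0.032]
 [ 0.547 -0.014  0.043]
 [ 0.548 -0.01   0.043]]
```

Measurements agree across views:
- **Box:** centre about (521.5, -7.3), yaw -12.8°.
- **Stud:** about (587.5, -22.5), which matches centre + 68 mm. Its blade is at 156.5°, so the wing is at about 79°.
- **Cover:** (494.5, -385.5), yaw +17°.

Next I move to a point above the stud.

step_arm(motion=[[60,[0,0,35],0],[60,[0,0,35],0],[50,[16,-32,10],0],[40,[16,-32,0],0],[34,[16,-32,0],0]], newtons=25)

```text
t: 0.52
ee_pos: [0.3123, 0.5244, 0.2602]
eef_rot: [[0.39, 0.0, -0.921], [0.921, 0.001, 0.39], [0.001, -1.0, -0.0]]
wrist_force: [1.8, -0.3, -1.2]
grip_width: 0.0643
```

step_arm(motion=[[34,[16,-32,0],0],[34,[16,-32,0],0],[34,[16,-32,0],0],[34,[16,-32,0],0],[34,[16,-32,0],0]])

```text
t: 0.93
ee_pos: [0.3923, 0.3634, 0.2596]
eef_rot: [[0.391, -0.0, -0.92], [0.92, -0.0, 0.391], [-0.0, -1.0, 0.0]]
wrist_force: [1.2, 0.3, 0.9]
grip_width: 0.0344
```

step_arm(motion=[[34,[16,-32,0],0],[34,[16,-32,0],0],[34,[16,-32,0],0],[34,[16,-32,0],0],[34,[16,-32,0],0]])

```text
t: 1.35
ee_pos: [0.4714, 0.2047, 0.2597]
eef_rot: [[0.391, -0.002, -0.921], [0.921, 0.002, 0.391], [0.001, -1.0, 0.002]]
wrist_force: [-83.4, 83.4, 7.8]
grip_width: 0.0382
```

Unexpected 118 N of wrist force here, so something is in contact. I stop and look.

```bash
python3 - <<'E'
from h import *
s=env.read_state(); print(s["ee_pos"],s["wrist_force"],s["moment"],s["grip_width"])
c=env.camera("side"); save(c,"side2.png"); np.save("side2.npy",c,allow_pickle=True)
t=env.camera("top"); np.save("top2.npy",t,allow_pickle=True)
s=env.read_state(); print(s["ee_pos"],s["wrist_force"],s["moment"],s["dq"].round(2))
cv2.imwrite("pics/both2.png",np.vstack([c["pixels"][120:420],t["pixels"][0:300]])[:,:,::-1])
E
```

```text
[0.4713866  0.20466889 0.25974447] [-83.43111939  83.41025794   7.75705869] [23.15911059 22.85439346  2.53770464] 0.03823502408454497
[0.47459466 0.20294499 0.26097863] [5.78849491 3.91951877 6.8661333 ] [ 1.03774223 -1.5522298  -0.04313928] [-2.24  0.29 -3.07 -0.65  1.54  0.29 -4.94]
```

View pics/both2.png

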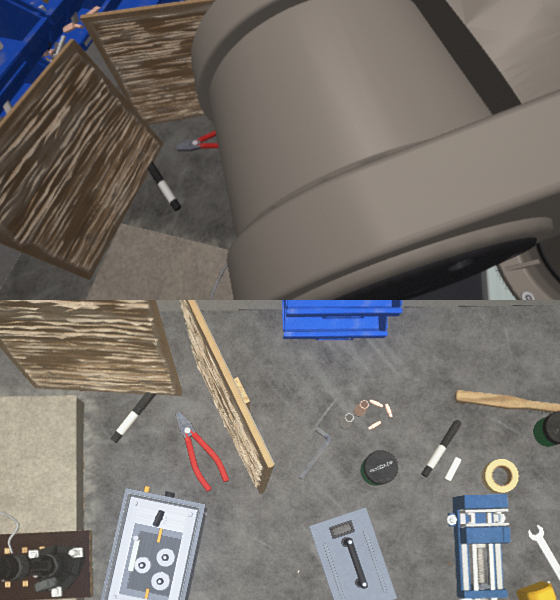

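```bash
python3 - <<'E'
from h import *
for n in("side1","top1"):
    c=np.load(n+".npy",allow_pickle=True).item(); P=cloud(c).reshape(-1,3)
    m=(P[:,0]>.3)&(P[:,0]<.7)&(P[:,1]>-.15)&(P[:,1]<.45); Q=P[m]
    print(n); 
    for x in np.arange(.3,.7,.04):
        print("%.2f"%x,[ (lambda q: int(q[:,2].max()*1000) if len(q) else -1)(Q[(Q[:,0]>=x)&(Q[:,0]<x+.04)&(Q[:,1]>=y)&(Q[:,1]<y+.04)]) for y in np.arange(-.12,.44,.04)])
E
```

```text
side1
0.30 [4, 2, 4, 3, 4, 4, 48, -1, -1, -1, -1, -1, -1, -1, -1]
0.34 [4, 3, 3, 3, 3, 4, 50, 48, -1, -1, -1, -1, -1, -1, -1]
0.38 [4, 81, 82, 80, 73, 4, 50, 50, -1, -1, -1, -1, -1, -1, -1]
0.42 [4, 82, 78, 82, 82, 83, 76, 86, -1, -1, -1, -1, -1, -1, -1]
0.46 [3, 81, 56, 57, 81, 74, 380, 393, 390, -1, -1, -1, -1, -1, -1]
0.50 [79, 82, 56, 56, 79, 64, 389, 392, 391, 365, -1, -1, -1, -1, -1]
0.54 [84, 80, 104, 73, 82, 0, 61, 389, 385, -1, -1, -1, -1, -1, -1]
0.58 [81, 81, 106, 81, 82, 3, 48, 191, 174, -1, -1, -1, -1, -1, -1]
0.62 [15, 76, 81, 81, 76, 3, 49, 49, 50, -1, -1, -1, -1, -1, -1]
0.66 [14, 14, 4, 4, 2, 2, 49, 49, 50, -1, -1, -1, -1, -1, -1]
top1
0.30 [4, 6, 5, 4, 4, 6, 50, 51, 50, 50, -1, -1, -1, -1, -1]
0.34 [6, 5, 5, 5, 5, 4, 51, 51, 51, 52, -1, -1, -1, -1, -1]
0.38 [5, 81, 83, 82, 72, 5, 50, 51, 50, 51, -1, -1, -1, -1, -1]
0.42 [4, 81, 78, 82, 82, 79, 83, 85, 65, 65, -1, -1, -1, -1, -1]
0.46 [4, 83, 55, 54, 83, 74, 172, 222, 66, 67, -1, -1, -1, -1, -1]
0.50 [82, 83, 55, 73, 83, 92, 197, 232, 86, 65, -1, -1, -1, -1, -1]
0.54 [81, 77, 105, 74, 82, 65, 73, 196, 67, 66, -1, -1, -1, -1, -1]
0.58 [82, 82, 106, 82, 82, 5, 50, 192, 171, 51, 44, -1, -1, -1, -1]
0.62 [15, 77, 82, 82, 75, 5, 51, 51, 50, 51, 45, -1, -1, -1, -1]
0.66 [15, 14, 4, 4, 4, 4, 52, 50, 50, 51, 45, -1, -1, -1, -1]
```

```bash
python3 - <<'E'
from h import *
for n in("side1","top1"):
    c=np.load(n+".npy",allow_pickle=True).item(); P=cloud(c).reshape(-1,3)
    Q=P[(P[:,0]>.25)&(P[:,0]<.7)&(P[:,1]>.05)&(P[:,1]<.4)]
    for z in (.1,.15,.2,.25,.3,.35):
        q=Q[(Q[:,2]>z)&(Q[:,2]<z+.05)]
        if len(q)>3: print(n,z,len(q),q[:,:2].min(0).round(3),q[:,:2].max(0).round(3))
E
```

```text
side1 0.1 20 [0.469 0.136] [0.496 0.177]
side1 0.15 400 [0.469 0.131] [0.603 0.231]
side1 0.2 72 [0.492 0.171] [0.498 0.217]
side1 0.25 502 [0.469 0.189] [0.498 0.22 ]
side1 0.3 31 [0.48  0.178] [0.535 0.231]
side1 0.35 4561 [0.479 0.126] [0.541 0.24 ]
top1 0.1 470 [0.467 0.122] [0.532 0.18 ]
top1 0.15 850 [0.468 0.128] [0.6   0.223]
top1 0.2 477 [0.491 0.162] [0.53  0.195]
```

There is a tall stand at x 0.47–0.60, y 0.12–0.24, up to 0.39 m high, and the fingers brushed it. I back off, rise so that the gripper's body is above it, and pass on the robot's side.

step_arm(motion=[[34,[-14,28,0],0],[34,[-14,28,0],0],[34,[-14,28,0],0],[34,[-20,0,30],0],[34,[-15,0,35],0]])

```text
t: 1.87
ee_pos: [0.3924, 0.2896, 0.3232]
eef_rot: [[0.389, -0.004, -0.921], [0.921, -0.004, 0.389], [-0.005, -1.0, 0.002]]
wrist_force: [1.1, 1.3, 1.3]
grip_width: 0.0336
```

step_arm(motion=[[34,[0,0,35],0],[34,[0,0,35],0],[34,[0,0,10],0],[34,[0,-10,0],0],[34,[0,-20,0],0]])

```text
t: 2.28
ee_pos: [0.3946, 0.2597, 0.4039]
eef_rot: [[0.389, -0.001, -0.921], [0.921, -0.001, 0.389], [-0.001, -1.0, 0.0]]
wrist_force: [-0.3, 1.1, -0.4]
grip_width: 0.0337
```

step_arm(motion=[[34,[3,-30,0],0],[34,[3,-30,0],0],[34,[4,-30,0],0],[34,[4,-30,0],0],[34,[4,-30,0],0]])

```text
t: 2.7
ee_pos: [0.412, 0.1058, 0.4031]
eef_rot: [[0.392, -0.002, -0.92], [0.92, -0.001, 0.392], [-0.002, -1.0, 0.002]]
wrist_force: [-0.0, -0.3, -0.2]
grip_width: 0.0338
```

step_arm(motion=[[34,[4,-30,0],0],[34,[4,-30,0],0],[34,[10,-30,0],0],[34,[20,-30,-20],0],[34,[30,-12,-20],0]])

```text
t: 3.12
ee_pos: [0.4795, -0.0289, 0.3642]
eef_rot: [[0.395, 0.002, -0.919], [0.919, 0.002, 0.395], [0.003, -1.0, -0.0]]
wrist_force: [0.6, 0.9, -0.4]
grip_width: 0.034
```

step_arm(motion=[[34,[22,1,-30],0],[34,[22,1,-30],0],[34,[22,2,-30],0],[34,[21,1,-30],0],[34,[21,1,-30],0]])

```text
t: 3.53
ee_pos: [0.588, -0.0189, 0.2119]
eef_rot: [[0.393, -0.002, -0.92], [0.92, -0.001, 0.393], [-0.001, -1.0, 0.002]]
wrist_force: [1.0, 1.1, 1.8]
grip_width: 0.0342
```

step_arm(motion=[[34,[0,0,-30],0],[34,[0,0,-30],0],[34,[0,0,-20],0],[34,[0,0,-10],0],[34,[0,0,0],0]])

```text
t: 3.95
ee_pos: [0.5864, -0.0183, 0.1223]
eef_rot: [[0.393, -0.004, -0.92], [0.92, -0.001, 0.393], [-0.003, -1.0, 0.004]]
wrist_force: [-0.0, -1.2, -0.1]
grip_width: 0.0341
```

```bash
python3 - <<'E'
from h import *
s=env.read_state(); print(s["ee_pos"],s["qpos"].round(1),s["wrist_force"])
c=env.camera("side"); save(c,"side3.png"); t=env.camera("top")
cv2.imwrite("pics/both3.png",cv2.resize(np.hstack([c["pixels"][220:380,200:400],t["pixels"][170:330,60:260]])[:,:,::-1],None,fx=2,fy=2))
print(proj(t,[[.5875,-.0225,.103]]),proj(c,[[.5875,-.0225,.103]]))
E
```

```text
[ 0.58636874 -0.01830618  0.12233556] [-34.   23.3  37.8 108.3 -17.2  54.4  78.6] [-0.04826541 -1.22706454 -0.12089016]
[[156.09790986 217.40466137]] [[264.26600477 278.33360857]]
```

View pics/both3.png

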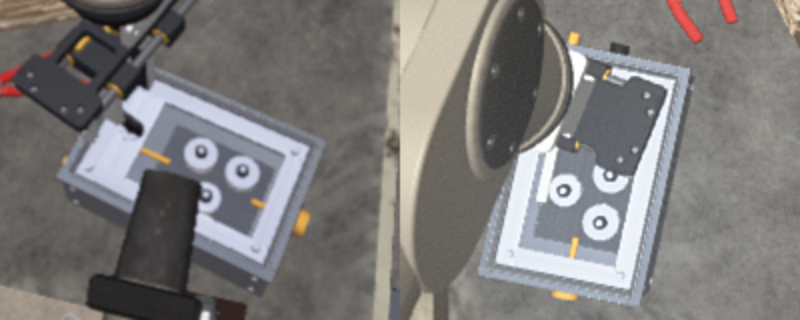

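The side view shows the fingers astride the wing, at about (265,280) in the full picture. I correct by (+1, -4), go down and grip.

step_arm(motion=[[34,[1,-4,-15],0],[34,[0,0,-15],0],[34,[0,0,-14],0],[34,[0,0,0],0],[5,[0,0,0],0]], newtons=20)

```text
t: 4.47
ee_pos: [0.5903, -0.021, 0.0819]
eef_rot: [[0.391, 0.001, -0.92], [0.92, 0.0, 0.391], [0.0, -1.0, -0.001]]
wrist_force: [0.1, -0.9, 0.5]
grip_width: 0.0302
```

step_arm(motion=[[0,[0,0,0],0],[0,[0,0,0],0],[0,[0,0,0],0],[0,[0,0,0],0],[0,[0,0,0],0]])

```text
t: 4.88
ee_pos: [0.5901, -0.0208, 0.0812]
eef_rot: [[0.391, 0.0, -0.92], [0.92, 0.0, 0.391], [0.0, -1.0, -0.0]]
wrist_force: [0.4, -0.4, 0.5]
grip_width: 0.0007
```

Closed on nothing, so I take a look.

```bash
python3 - <<'E'
from m import *
c=env.camera("side"); t=env.camera("top"); np.save("s4.npy",c,allow_pickle=True); np.save("t4.npy",t,allow_pickle=True)
cv2.imwrite("pics/both4.png",cv2.resize(np.hstack([c["pixels"][220:360,190:330],t["pixels"][170:310,90:230]])[:,:,::-1],None,fx=2.8,fy=2.8))
s=env.read_state()
for X in (s["ee_pos"],[.5875,-.0225,.103]): print(proj(c,[X]),proj(t,[X]))
E
```

```text
[[263.25429825 283.69717109]] [[157.72257408 216.52321583]]
[[264.26600477 278.33360857]] [[156.09790986 217.40466137]]
```

View pics/both4.png

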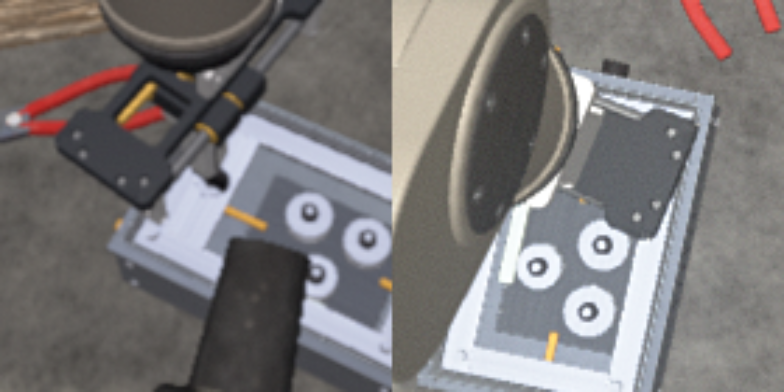

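```bash
python3 - <<'E'
from m import *
s=env.read_state(); R=s["eef_rot"]; print(s["ee_pos"],s["grip_width"])
for n in("s4","t4"):
    c=np.load(n+".npy",allow_pickle=True).item(); P=cloud(c).reshape(-1,3); g=c["pixels"].reshape(-1,3).mean(1)
    L=(P-s["ee_pos"])@R*1000
    m=(abs(L[:,0])<90)&(abs(L[:,2])<40)&(P[:,2]>.084)&(P[:,2]<.19)
    for lo,hi in((.084,.095),(.095,.106),(.106,.13),(.13,.16),(.16,.19)):
        k=m&(P[:,2]>lo)&(P[:,2]<=hi)
        print(n,lo,k.sum(),[tuple(np.round(np.r_[L[k][j][[0,2]],P[k][j][2]*1000,g[k][j]]).astype(int)) for j in range(0,k.sum(),max(1,k.sum()//12))])
E
```

```text
[ 0.59004565 -0.02074373  0.08093359] 0.0003934542309498381
s4 0.084 19 [(np.int64(2), np.int64(-1), np.int64(86), np.int64(114)), (np.int64(2), np.int64(1), np.int64(90), np.int64(86)), (np.int64(1), np.int64(3), np.int64(90), np.int64(78)), (np.int64(1), np.int64(6), np.int64(93), np.int64(61)), (np.int64(2), np.int64(1), np.int64(85), np.int64(85)), (np.int64(1), np.int64(6), np.int64(89), np.int64(17)), (np.int64(0), np.int64(8), np.int64(90), np.int64(14)), (np.int64(1), np.int64(11), np.int64(95), np.int64(20)), (np.int64(1), np.int64(8), np.int64(86), np.int64(26)), (np.int64(2), np.int64(11), np.int64(92), np.int64(14)), (np.int64(1), np.int64(13), np.int64(94), np.int64(15)), (np.int64(0), np.int64(15), np.int64(94), np.int64(15)), (np.int64(-2), np.int64(15), np.int64(90), np.int64(28)), (np.int64(1), np.int64(10), np.int64(85), np.int64(56)), (np.int64(1), np.int64(13), np.int64(90), np.int64(25)), (np.int64(1), np.int64(15), np.int64(91), np.int64(10)), (np.int64(-2), np.int64(15), np.int64(86), np.int64(35)), (np.int64(2), np.int64(13), np.int64(86), np.int64(80)), (np.i
[... 2739 characters left out ...]
10), np.int64(139), np.int64(112)), (np.int64(11), np.int64(9), np.int64(138), np.int64(115)), (np.int64(11), np.int64(9), np.int64(133), np.int64(117))]
s4 0.16 8 [(np.int64(12), np.int64(5), np.int64(179), np.int64(97)), (np.int64(12), np.int64(-3), np.int64(165), np.int64(53)), (np.int64(12), np.int64(0), np.int64(168), np.int64(85)), (np.int64(12), np.int64(2), np.int64(172), np.int64(109)), (np.int64(12), np.int64(-3), np.int64(162), np.int64(87)), (np.int64(12), np.int64(0), np.int64(165), np.int64(106)), (np.int64(8), np.int64(10), np.int64(161), np.int64(78)), (np.int64(10), np.int64(9), np.int64(161), np.int64(76))]
t4 0.084 0 []
t4 0.095 0 []
t4 0.106 0 []
t4 0.13 0 []
t4 0.16 0 []
```

```bash
python3 - <<'E'
from m import *
s=env.read_state(); R=s["eef_rot"]
c=np.load("s4.npy",allow_pickle=True).item(); P=cloud(c); g=c["pixels"].mean(2)
L=(P-s["ee_pos"])@R*1000
for v in range(258,298,2):
    print(v,[("%d,%d,%d:%d"%(L[v,u,0],L[v,u,2],P[v,u,2]*1000,g[v,u]) if abs(L[v,u,0])<40 and abs(L[v,u,2])<35 else "-") for u in range(246,282,3)])
E
```

```text
258 ['-', '22,-5,215:27', '21,1,222:32', '20,6,227:58', '25,18,247:63', '22,22,247:60', '16,22,237:33', '10,23,229:64', '6,27,228:65', '3,30,226:63', '-2,32,219:55', '-9,33,210:39']
260 ['-', '22,-6,208:88', '22,1,216:23', '30,16,246:48', '28,20,247:63', '23,22,242:35', '15,21,228:55', '12,25,228:64', '9,29,227:64', '6,32,226:51', '-2,31,211:37', '-']
262 ['-', '-', '21,0,206:87', '33,18,246:63', '31,22,247:61', '24,22,237:35', '18,23,229:64', '15,27,228:65', '12,31,228:61', '7,33,223:30', '-', '-']
264 ['-', '-', '39,17,248:78', '36,21,248:65', '31,22,241:33', '22,20,225:98', '20,25,227:65', '18,29,228:65', '15,33,227:51', '7,32,214:24', '-', '-']
266 ['-', '-', '-', '39,22,247:53', '21,11,204:50', '24,21,222:89', '23,27,225:127', '20,31,227:54', '16,33,222:29', '-', '-', '-']
268 ['-', '-', '-', '-', '11,2,171:108', '27,24,222:115', '24,27,221:92', '22,32,223:62', '15,33,213:33', '-', '-', '-']
270 ['-', '-', '-', '11,-6,152:82', '32,22,221:99', '29,25,221:117', '24,27,213:69', '21,31,214:51', '-11,10,134:101', '-38,-5,70:217', '-', '-']
272 ['-', '-', '-', '10,-7,142:102', '36,24,
[... 1377 characters left out ...]
,-12,71:209', '16,-8,68:213', '12,-3,69:216', '9,1,69:207', '6,6,71:209', '2,11,70:200', '0,15,70:218', '-23,4,11:140', '-27,9,11:138', '-31,14,11:139']
292 ['-', '26,-15,70:184', '22,-11,68:207', '19,-5,70:216', '16,0,71:217', '12,3,69:214', '9,9,71:216', '6,13,70:216', '2,17,69:212', '-20,6,9:137', '-24,11,10:138', '-27,17,11:138']
294 ['-', '30,-12,71:177', '25,-8,67:208', '23,-2,71:216', '18,0,67:215', '15,5,69:213', '13,11,71:217', '9,15,69:217', '-2,13,44:179', '-6,17,42:149', '-21,14,9:140', '-24,19,9:139']
296 ['-', '33,-9,72:139', '29,-5,70:212', '26,0,71:216', '23,4,70:213', '19,8,70:213', '15,13,69:214', '12,18,70:216', '-9,6,9:124', '-2,20,42:146', '-6,25,43:156', '-21,22,9:139']
```

The depth image shows the real finger ends at z ≈ 0.111, about 30 mm above the reported TCP height of 0.081. The wing lies untouched below the closed fingers, and xy agrees. I open, correct by (-1, -3), and descend in small steps while watching the force.

step_arm(motion=[[34,[-1,-3,0],0],[34,[0,0,0],0],[34,[0,0,0],0],[34,[0,0,0],0],[34,[0,0,0],0]])

```text
t: 5.4
ee_pos: [0.589, -0.0238, 0.0807]
eef_rot: [[0.391, -0.0, -0.92], [0.92, 0.0, 0.391], [-0.0, -1.0, 0.0]]
wrist_force: [-0.7, 0.5, 0.6]
grip_width: 0.0302
```

step_arm(motion=[[34,[0,0,-8],0],[34,[0,0,-6],0],[34,[0,0,-6],0],[34,[0,0,-6],0],[34,[0,0,0],0]])

```text
t: 5.82
ee_pos: [0.5881, -0.0238, 0.0532]
eef_rot: [[0.391, -0.002, -0.92], [0.92, -0.0, 0.391], [-0.001, -1.0, 0.002]]
wrist_force: [0.6, -0.5, -0.4]
grip_width: 0.0344
```

step_arm(motion=[[4,[0,0,0],0],[0,[0,0,0],0],[0,[0,0,0],0],[0,[0,0,0],0],[0,[0,0,0],0]])

```text
t: 6.23
ee_pos: [0.5897, -0.0227, 0.0551]
eef_rot: [[0.39, 0.001, -0.921], [0.921, 0.001, 0.39], [0.001, -1.0, -0.001]]
wrist_force: [2.7, 5.3, -1.1]
grip_width: 0.0094
```

Gripped at 9–10 mm, about the hub's width. Now I turn by -79°.

step_arm(motion=[[0,[0,0,0],-4],[0,[0,0,0],-7],[0,[0,0,0],-7],[0,[0,0,0],-7],[0,[0,0,0],-7]])

```text
t: 6.65
ee_pos: [0.5895, -0.0229, 0.0551]
eef_rot: [[0.822, 0.001, -0.569], [0.569, 0.001, 0.822], [0.001, -1.0, 0.0]]
wrist_force: [1.3, 3.8, -1.3]
grip_width: 0.0097
```

step_arm(motion=[[0,[0,0,0],-7],[0,[0,0,0],-7],[0,[0,0,0],-7],[0,[0,0,0],-7],[0,[0,0,0],-7]])

```text
t: 7.07
ee_pos: [0.5893, -0.0229, 0.0551]
eef_rot: [[1.0, 0.0, 0.006], [-0.006, 0.001, 1.0], [0.0, -1.0, 0.001]]
wrist_force: [0.2, 2.7, 0.2]
grip_width: 0.0095
```

step_arm(motion=[[0,[0,0,0],-7],[0,[0,0,0],-5],[0,[0,0,0],0],[0,[0,0,0],0],[0,[0,0,0],0]])

```text
t: 7.48
ee_pos: [0.5891, -0.023, 0.055]
eef_rot: [[0.978, 0.0, 0.207], [-0.207, 0.001, 0.978], [-0.0, -1.0, 0.001]]
wrist_force: [-1.6, 5.5, 3.9]
grip_width: 0.0097
```

```bash
python3 - <<'E'
from m import *
s=env.read_state(); print(s["ee_pos"],s["wrist_force"],s["moment"],s["grip_width"],s["qpos"].round(0),np.degrees(np.arctan2(s["eef_rot"][1,0],s["eef_rot"][0,0])))
E
```

```text
[ 0.58912134 -0.02296043  0.05502961] [-1.63956001  5.54335525  3.92651526] [0.94214386 0.40894669 0.03302111] 0.009749487257091873 [-44.  36.  55. 112. -38.  52.  19.] -11.94673809177341
```

step_arm(motion=[[0,[0,0,0],-1],[20,[0,0,0],0],[20,[0,0,0],0],[20,[0,0,15],0],[20,[0,0,25],0]])

```text
t: 7.9
ee_pos: [0.5876, -0.0243, 0.0943]
eef_rot: [[0.974, -0.003, 0.226], [-0.226, -0.001, 0.974], [-0.003, -1.0, -0.002]]
wrist_force: [-0.4, 1.2, 0.2]
grip_width: 0.0201
```

step_arm(motion=[[40,[-10,-5,35],0],[44,[-15,-10,35],0],[44,[-25,-20,20],0],[44,[-30,-25,0],-4],[44,[-30,-25,0],-4]])

```text
t: 8.32
ee_pos: [0.4783, -0.1102, 0.1859]
eef_rot: [[0.932, 0.001, 0.361], [-0.361, 0.0, 0.932], [0.001, -1.0, 0.001]]
wrist_force: [-0.1, -0.6, 0.8]
grip_width: 0.0439
```

step_arm(motion=[[44,[-30,-25,0],-6],[44,[-10,-35,0],-6],[44,[0,-35,0],-6],[44,[0,-30,0],-6],[44,[0,0,0],0]])

```text
t: 8.73
ee_pos: [0.4376, -0.2334, 0.1864]
eef_rot: [[0.71, 0.002, 0.704], [-0.704, -0.001, 0.71], [0.002, -1.0, 0.001]]
wrist_force: [-0.6, -0.2, -0.2]
grip_width: 0.0441
```

```bash
python3 - <<'E'
from m import *
s=env.read_state(); print(s["ee_pos"],s["wrist_force"],s["grip_width"],np.degrees(np.arctan2(s["eef_rot"][1,0],s["eef_rot"][0,0])))
for n in("side","top"):
    c=env.camera(n); np.save(n[0]+"5.npy",c,allow_pickle=True); P=cloud(c); z=P[...,2]; g=c["pixels"].astype(int)
    def near(x,y,r): return np.hypot(P[...,0]-x,P[...,1]-y)<r
    m=near(.5875,-.0225,.025)&(z>.085)&(z<.115); print(n,"wing",axis(P[m]) if m.sum()>5 else 0,m.sum())
    m=near(.522,-.007,.15)&(z>.068)&(z<.0715)&(g.min(2)>180); print("seat",m.sum(),rect(P[m]) if m.sum()>9 else 0)
    if n=="side": a=c
    else: cv2.imwrite("pics/both5.png",np.vstack([a["pixels"][100:400],c["pixels"][130:330]])[:,:,::-1])
E
```

```text
[ 0.43761153 -0.2334376   0.18637253] [-0.64293847 -0.24033962 -0.1723256 ] 0.0440727569373765 -44.742616792043535
side wing (array([587.7, -20.3,  98.7]), np.float64(75.5), array([ 9.1, 30.1])) 90
seat 1754 (array([521.2,  -7.8]), array([121.4, 191.3]), 77.01)
top wing (array([586.7, -24.8, 100.9]), np.float64(77.3), array([ 9.4, 29.6])) 83
seat 2565 (array([533.9,  21.3]), array([186.2, 206.9]), 76.93)
```

View pics/both5.png

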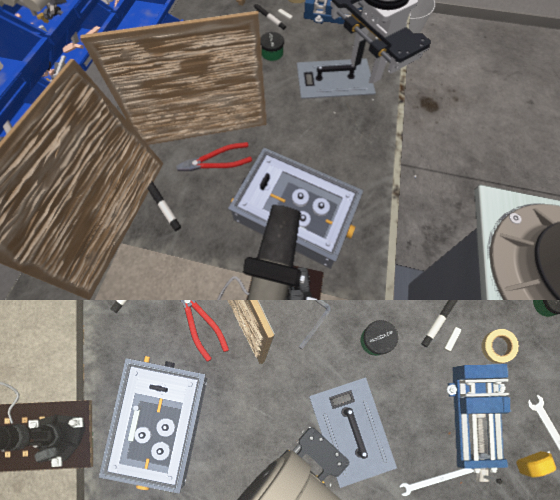

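The wing is now at 76.4°, against 77° for the box's y, so it is in line, and the stud and seat are consistent. Next I check the tool's height bias here and measure the handle against the tool.

```bash
python3 - <<'E'
from m import *
s=env.read_state(); R=s["eef_rot"]
for n in("s5","t5"):
    c=np.load(n+".npy",allow_pickle=True).item(); P=cloud(c); z=P[...,2]; L=(P-s["ee_pos"])@R*1000; g=c["pixels"].mean(2)
    m=(abs(L[...,0])<45)&(abs(L[...,2])<13)&(z>.15)&(z<.27)
    q=L[m]; 
    if len(q): print(n,m.sum(),"lowest along tool y:",np.sort(q[:,1])[-8:].round(1), "x",np.percentile(q[:,0],[1,99]).round(1),"z",np.percentile(q[:,2],[1,99]).round(1))
    for sg in(-1,1):
        k=m&(L[...,0]*sg>15); 
        if k.sum()>5: print(" finger",sg,k.sum(),L[k].min(0).round(1),L[k].max(0).round(1))
    b=(P[...,1]<.09)&(np.hypot(P[...,0]-.522,P[...,1]+.007)<.15)&(z>.068)&(z<.0715)&(c["pixels"].min(2)>180); print("seat",rect(P[b]))
    b=(P[...,1]<.075)&(np.hypot(P[...,0]-.522,P[...,1]+.007)<.15)&(z>.073)&(z<.086); print("rim",rect(P[b]))
c=np.load("t1.npy" if 0 else "top1.npy",allow_pickle=True).item(); g=c["pixels"].astype(int); P=cloud(c)
m=((g[...,2]-g[...,0]>12)&(P[...,2]<.02)&(np.hypot(P[...,0]-.494,P[...,1]+.385)<.125)).astype(np.uint8)
m=cv2.morphologyEx(m,cv2.MORPH_CLOSE,np.ones((5,5))); k=max(cv2.findContours(m,0,2)[0],key=cv2.contourArea).reshape(-1,2)
print("cover top",rect(onplane(c,k,.004)))
E
```

```text
s5 407 lowest along tool y: [-28.6 -28.5 -28.1 -28.1 -27.9 -27.8 -26.8 -26.4] x [-33.2  35. ] z [-12.4   5.4]
 finger -1 194 [-33.5 -84.  -13. ] [-19.5 -26.8   5.6]
 finger 1 213 [ 22.5 -84.  -12.6] [ 35.6 -26.4   5.1]
seat (array([521.2,  -7.8]), array([121.4, 191.3]), 77.01)
rim (array([521.7,  -7.3]), array([150.7, 223. ]), 77.27)
seat (array([526.9,  -8.8]), array([124.3, 206.9]), 76.95)
rim (array([520.7,  -8. ]), array([149.4, 221. ]), 76.87)
cover top (array([ 494.2, -386.4]), array([190. , 119.9]), 16.96)
```

step_arm(motion=[[44,[12,-30,-10],-6],[44,[12,-30,-20],-6],[44,[12,-30,-20],-6],[44,[12,-30,-20],-6],[44,[12,-30,-20],-4]])

```text
t: 9.25
ee_pos: [0.4958, -0.3632, 0.1016]
eef_rot: [[0.352, -0.0, 0.936], [-0.936, -0.001, 0.352], [0.001, -1.0, -0.001]]
wrist_force: [0.5, 1.0, 0.4]
grip_width: 0.0444
```

step_arm(motion=[[44,[0,0,-20],0],[44,[0,0,-15],0],[44,[0,0,-5],0],[44,[0,0,0],0],[44,[0,0,0],0]])

```text
t: 9.67
ee_pos: [0.4952, -0.3623, 0.0637]
eef_rot: [[0.356, 0.001, 0.935], [-0.935, -0.002, 0.356], [0.002, -1.0, 0.0]]
wrist_force: [0.2, -0.2, -0.1]
grip_width: 0.0441
```

```bash
cat > f.py <<'E'
from m import *
s=env.read_state(); R=s["eef_rot"]; print(s["ee_pos"].round(4),s["wrist_force"].round(1),s["grip_width"],np.degrees(np.arctan2(R[1,0],R[0,0])))
for n in("side","top"):
    c=env.camera(n); np.save(n[0]+"6.npy",c,allow_pickle=True); P=cloud(c); z=P[...,2]; L=(P-s["ee_pos"])@R*1000
    m=(abs(L[...,0])<45)&(abs(L[...,2])<25)&(L[...,1]<-15)&(L[...,1]>-75)
    for sg in(-1,1):
        k=m&(L[...,0]*sg>12)
        if k.sum()>5: print(n," finger",sg,k.sum(),np.percentile(L[k],1,axis=0).round(1),np.percentile(L[k],99,axis=0).round(1),L[k][:,1].max())
    h=(z>.036)&(z<.056)&(np.hypot(P[...,0]-.4945,P[...,1]+.385)<.08)&(abs(L[...,0])<16)
    if h.sum()>5: print(n,"handle",h.sum(),axis(P[h]),"in tool:",np.percentile(L[h],1,axis=0).round(1),np.percentile(L[h],99,axis=0).round(1))
E
python3 f.py; python3 - <<'E'
from h import *
c=np.load("s6.npy",allow_pickle=True).item(); cv2.imwrite("pics/s6.png",cv2.resize(c["pixels"][100:240,260:440][:,:,::-1],None,fx=4,fy=4))
E
```

```text
[ 0.4952 -0.3623  0.0637] [ 0.2 -0.2 -0.1] 0.04412066468316895 -69.15765327318559
side  finger -1 94 [-36.1 -71.5 -12. ] [-24.8 -35.6   7.3] -32.856452136573004
side  finger 1 38 [ 19.7 -54.4  -1. ] [ 31.6 -26.2   7. ] -25.494773127096025
side handle 35 (array([ 462.2, -390.2,   42.9]), np.float64(19.6), array([ 3.7, 55.1])) in tool: [ 12.3  15.8 -59. ] [16.  25.7 -5.3]
```

View pics/s6.png

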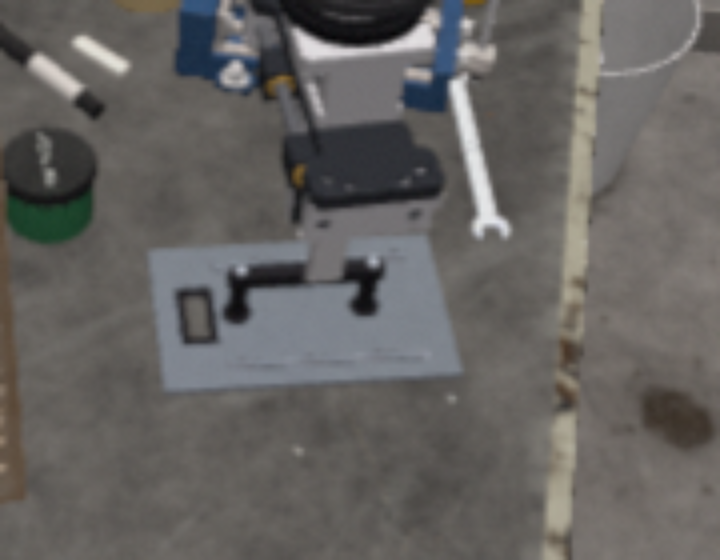

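The fingers are over the bar, which lies at (230–380, 270) in the crop, and need 22 mm more in -y. I correct, go down and grip.

step_arm(motion=[[44,[1,-23,0],-4],[44,[0,0,-20],0],[44,[0,0,-20],0],[44,[0,0,-15],0],[44,[0,0,0],0]])

```text
t: 10.18
ee_pos: [0.4951, -0.385, 0.0059]
eef_rot: [[0.289, -0.002, 0.957], [-0.957, -0.0, 0.289], [-0.0, -1.0, -0.002]]
wrist_force: [-0.2, 1.3, -0.1]
grip_width: 0.044
```

```bash
sed -i 's/abs(L\[...,0\])<16)/abs(L[...,0])<18)/' f.py; python3 f.py
```

```text
[ 0.4951 -0.385   0.0059] [-0.2  1.3 -0.1] 0.043991898362635055 -73.22400894151681
side  finger -1 86 [-36.  -70.7 -12.1] [-25.8 -33.7   9.5] -32.46782775665031
side  finger 1 6 [ 25.5 -44.1   6.2] [ 30.4 -38.6   9.1] -38.58506912251142
side handle 102 (array([ 515.7, -376.8,   43.4]), np.float64(13.89), array([17.1, 99.6])) in tool: [ -6.3 -43.4 -45.9] [  6.2 -30.5  50.4]
top handle 97 (array([ 528.8, -375.4,   45.6]), np.float64(15.95), array([12.4, 26.9])) in tool: [ -4.9 -44.2  21.8] [  7.2 -32.   48.4]
```

step_arm(motion=[[44,[1,0,-7],0],[44,[0,0,-6],0],[20,[0,0,0],0],[5,[0,0,0],0],[5,[0,0,0],0]], newtons=50)

```text
t: 10.7
ee_pos: [0.4966, -0.3866, -0.0051]
eef_rot: [[0.288, 0.0, 0.958], [-0.958, -0.002, 0.288], [0.002, -1.0, -0.0]]
wrist_force: [-0.4, -0.3, 0.5]
grip_width: 0.0276
```

step_arm(motion=[[5,[0,0,0],0],[5,[0,0,0],0],[5,[0,0,0],0],[5,[0,0,15],0],[5,[0,0,15],0]])

```text
t: 11.12
ee_pos: [0.4959, -0.3863, 0.0254]
eef_rot: [[0.287, -0.001, 0.958], [-0.958, -0.001, 0.287], [0.001, -1.0, -0.002]]
wrist_force: [0.3, -0.7, -2.4]
grip_width: 0.0118
```

The cover is held at 12 mm and lifted. I carry it on the robot's side of the board.

step_arm(motion=[[5,[-5,5,25],0],[5,[-10,15,30],0],[5,[-10,25,30],0],[5,[-10,30,25],0],[5,[0,30,20],-2]])

```text
t: 11.53
ee_pos: [0.4594, -0.2831, 0.1564]
eef_rot: [[0.252, 0.001, 0.968], [-0.968, -0.001, 0.252], [0.001, -1.0, 0.001]]
wrist_force: [0.2, 0.8, -0.5]
grip_width: 0.0114
```

step_arm(motion=[[5,[0,30,0],-3],[5,[0,30,0],-3],[5,[0,30,0],-3],[5,[0,30,0],-3],[5,[0,30,0],-3]])

```text
t: 11.95
ee_pos: [0.4613, -0.1318, 0.1546]
eef_rot: [[-0.007, -0.0, 1.0], [-1.0, -0.001, -0.007], [0.001, -1.0, -0.0]]
wrist_force: [0.4, 0.0, -2.8]
grip_width: 0.0117
```

step_arm(motion=[[5,[0,30,0],-3],[5,[0,30,0],-3],[5,[0,25,0],-3],[5,[10,15,0],-3],[5,[10,5,0],0]])

```text
t: 12.37
ee_pos: [0.4818, -0.0246, 0.1546]
eef_rot: [[-0.212, -0.001, 0.977], [-0.977, 0.001, -0.212], [-0.001, -1.0, -0.001]]
wrist_force: [0.6, 0.3, -1.4]
grip_width: 0.0114
```

```bash
cat > cv.py <<'E'
from m import *
s=env.read_state(); R=s["eef_rot"]; print(s["ee_pos"].round(4),s["wrist_force"].round(1),s["grip_width"],np.degrees(np.arctan2(R[1,0],R[0,0])))
zc=s["ee_pos"][2]+.005+.004
for n in("side","top"):
    c=env.camera(n); np.save(n[0]+"7.npy",c,allow_pickle=True); P=cloud(c); z=P[...,2]; g=c["pixels"].astype(int)
    m=(abs(z-zc)<.014)&(np.hypot(*(P[...,:2]-s["ee_pos"][:2]).transpose(2,0,1))<.13)
    if m.sum()>50:
        q=P[m]; A=np.c_[q[:,:2]-q[:,:2].mean(0),np.ones(len(q))]; print(n,m.sum(),rect(q),np.linalg.lstsq(A,q[:,2],rcond=None)[0].round(4))
E
python3 cv.py; python3 - <<'E'
from h import *
c=np.load("s7.npy",allow_pickle=True).item();t=np.load("t7.npy",allow_pickle=True).item(); cv2.imwrite("pics/s7.png",cv2.resize(np.hstack([c["pixels"][140:370,190:420],t["pixels"][140:370,80:310]])[:,:,::-1],None,fx=1.7,fy=1.7))
E
```

```text
[ 0.4818 -0.0246  0.1546] [ 0.6  0.3 -1.4] 0.011409317335419385 -102.2308262583669
side 4494 (array([480.5, -25.8]), array([123.2, 191.9]), 77.68) [-0.0016 -0.0027  0.1644]
top 4445 (array([481.6, -25.4]), array([121.2, 190.7]), 77.91) [1.900e-03 1.000e-04 1.643e-01]
```

View pics/s7.png

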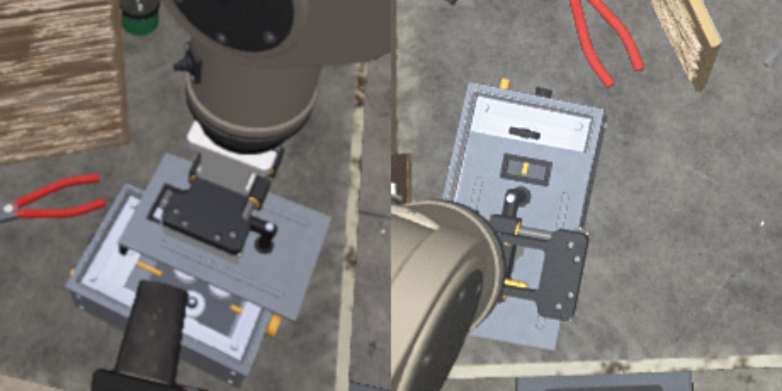

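The cover is level at yaw -12.2° with its centre at (481, -25.6) in camera coordinates. I move by (+40, +18) and -0.8°, then lower to just above the wing and re-measure.

step_arm(motion=[[5,[20,9,0],-0.8],[5,[20,9,0],0],[5,[0,0,-20],0],[5,[0,0,-17],0],[5,[0,0,0],0]])

```text
t: 12.88
ee_pos: [0.52, -0.0109, 0.1154]
eef_rot: [[-0.226, -0.004, 0.974], [-0.974, -0.002, -0.226], [0.003, -1.0, -0.003]]
wrist_force: [-1.2, -0.7, -2.2]
grip_width: 0.0116
```

step_arm(motion=[[5,[0,0,0],0],[5,[0,0,0],0]])

```text
t: 13.05
ee_pos: [0.5218, -0.0107, 0.118]
eef_rot: [[-0.226, -0.0, 0.974], [-0.974, -0.001, -0.226], [0.001, -1.0, 0.0]]
wrist_force: [-0.2, 0.3, -2.0]
grip_width: 0.0119
```

```bash
cat >> cv.py <<'E'
    # slot: points clearly below the plate inside expected slot region / wing through it
    b=(P[...,1]<.075)&(np.hypot(P[...,0]-.522,P[...,1]+.007)<.15)&(z>.073)&(z<.086)
    if b.sum()>50: print(n,"rim",rect(P[b]))
    W=np.hypot(P[...,0]-.588,P[...,1]+.0225)<.03
    k=W&(z<zc-.006)&(g.mean(2)<70)&(z>.085); print(n,"wing seen",k.sum(), axis(P[k]) if k.sum()>5 else 0)
E
python3 cv.py; python3 - <<'E'
from h import *
c=np.load("s7.npy",allow_pickle=True).item();t=np.load("t7.npy",allow_pickle=True).item(); cv2.imwrite("pics/s8.png",cv2.resize(np.hstack([c["pixels"][220:350,200:330],t["pixels"][180:310,100:230]])[:,:,::-1],None,fx=3,fy=3))
E
```

```text
[ 0.5218 -0.0107  0.118 ] [-0.2  0.3 -2. ] 0.01187172015856555 -103.0838250020107
side 3760 (array([520.8, -11. ]), array([122.4, 192.4]), 77.52) [-0.0008 -0.0066  0.1278]
side rim (array([521.8,   7.1]), array([133.9, 246.5]), 88.84)
side wing seen 0 0
top 4091 (array([519.7, -11.3]), array([121. , 190.6]), 77.13) [ 0.0006 -0.0019  0.1274]
top rim (array([520.5,  -8.4]), array([148.8, 221. ]), 77.08)
top wing seen 18 (array([585.4, -28.5, 101.2]), np.float64(77.61), array([ 5.6, 26.3]))
```

View pics/s8.png

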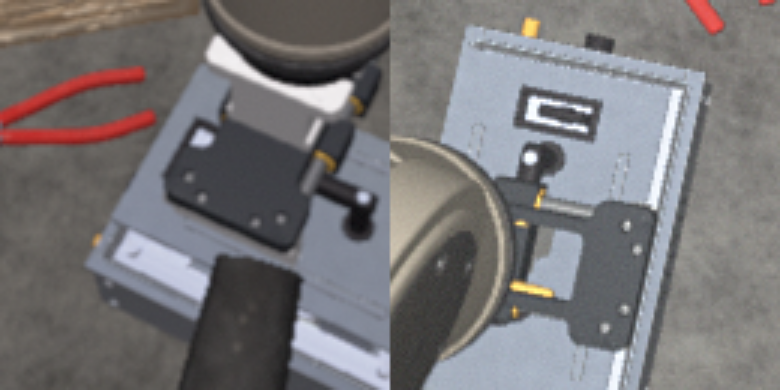

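Both views say to shift by about (+1, +3). The top view shows the wing in line through the slot.

step_arm(motion=[[5,[1,3,0],0],[5,[0,0,-10],0],[5,[0,0,-8],0],[5,[0,0,0],0],[5,[0,0,0],0]])

```text
t: 13.57
ee_pos: [0.5222, -0.0071, 0.0981]
eef_rot: [[-0.226, -0.002, 0.974], [-0.974, -0.002, -0.226], [0.003, -1.0, -0.002]]
wrist_force: [0.3, -0.8, -2.7]
grip_width: 0.0115
```

```bash
python3 cv.py
```

```text
[ 0.5222 -0.0071  0.0981] [ 0.3 -0.8 -2.7] 0.0114641274217644 -103.03296068295063
side 3523 (array([521.1,  -7.5]), array([121.9, 192.2]), 77.34) [-0.003  -0.0092  0.1078]
side rim (array([521.8,  -7.3]), array([148.9, 223.9]), 77.67)
side wing seen 3 0
top 3991 (array([520.1,  -7.9]), array([121.4, 190.4]), 77.01) [-0.003  -0.0007  0.1077]
top rim (array([520.6,  -8.5]), array([149., 221.]), 77.04)
top wing seen 9 (array([584. , -34.4,  96.2]), np.float64(79.23), array([ 5.5, 16.1]))
```

Aligned within 0.7 mm. I lower onto the plungers.

step_arm(motion=[[5,[0,0,-6],0],[5,[0,0,-6],0],[5,[0,0,-5],0],[5,[0,0,0],0]])

```text
t: 14.0
ee_pos: [0.5221, -0.0069, 0.0806]
eef_rot: [[-0.225, -0.002, 0.974], [-0.974, -0.002, -0.225], [0.002, -1.0, -0.002]]
wrist_force: [-1.8, -0.2, -1.6]
grip_width: 0.0117
```

step_arm(motion=[[5,[0,0,-4],0],[5,[0,0,-4],0],[5,[0,0,-2],0],[5,[0,0,0],0],[5,[0,0,0],0]])

```text
t: 14.42
ee_pos: [0.5227, -0.0069, 0.0717]
eef_rot: [[-0.225, -0.001, 0.974], [-0.974, -0.002, -0.225], [0.002, -1.0, -0.001]]
wrist_force: [0.8, -0.0, -2.2]
grip_width: 0.0117
```

step_arm(motion=[[5,[0,0,-2],0],[5,[0,0,-1],0],[5,[0,0,0],0],[5,[0,0,0],0],[5,[0,0,0],0]])

```text
t: 14.83
ee_pos: [0.523, -0.0069, 0.069]
eef_rot: [[-0.225, -0.0, 0.974], [-0.974, -0.002, -0.225], [0.002, -1.0, -0.0]]
wrist_force: [-0.6, -0.7, 3.9]
grip_width: 0.0116
```

step_arm(motion=[[5,[0,0,-2],0],[5,[0,0,-2],0],[5,[0,0,-1],0],[5,[0,0,0],0],[5,[0,0,0],0]])

```text
t: 15.25
ee_pos: [0.5229, -0.0069, 0.0654]
eef_rot: [[-0.226, -0.001, 0.974], [-0.974, 0.001, -0.226], [-0.001, -1.0, -0.001]]
wrist_force: [-18.5, 4.0, 53.9]
grip_width: 0.0115
```

```bash
python3 cv.py; python3 - <<'E'
from h import *
c=np.load("s7.npy",allow_pickle=True).item();t=np.load("t7.npy",allow_pickle=True).item(); cv2.imwrite("pics/s9.png",cv2.resize(np.hstack([c["pixels"][220:350,200:330],t["pixels"][180:310,100:230]])[:,:,::-1],None,fx=3,fy=3))
E
```

```text
[ 0.5229 -0.0069  0.0654] [-18.5   4.   53.9] 0.011450642201807651 -103.04468688172689
side 5225 (array([525.4,   9.8]), array([187. , 222.5]), 76.84) [ 0.0039 -0.013   0.0751]
side rim (array([521.5,  -7.5]), array([149.9, 223.5]), 77.47)
side wing seen 0 0
top 5730 (array([520.6,  -8. ]), array([149.6, 221.2]), 76.88) [0.0038 0.0034 0.0751]
top rim (array([520.6,  -8.4]), array([149.1, 220.9]), 77.03)
top wing seen 0 0
```

View pics/s9.png

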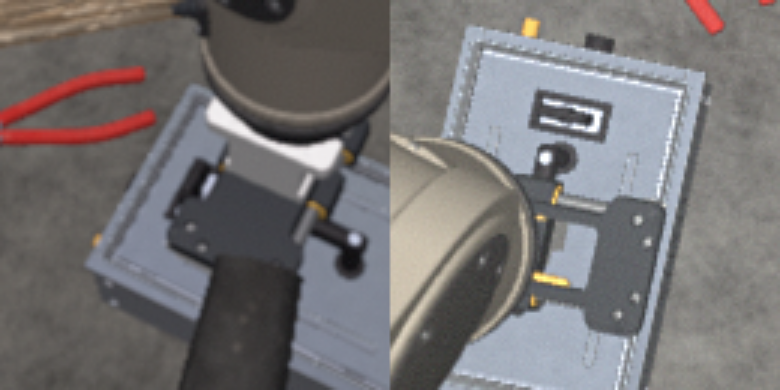

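step_arm(motion=[[5,[0,0,0.5],0],[5,[0,0,0],0],[5,[0,0,0],0],[5,[0,0,0],0]])

```text
t: 15.68
ee_pos: [0.5228, -0.0069, 0.0655]
eef_rot: [[-0.225, -0.001, 0.974], [-0.974, 0.0, -0.225], [0.0, -1.0, -0.001]]
wrist_force: [-13.8, 2.4, 40.7]
grip_width: 0.0118
```

```bash
cat > fin.py <<'E'
from m import *
a=np.radians(-13); ex=np.array([np.cos(a),np.sin(a)]); ey=np.array([-ex[1],ex[0]])
s=env.read_state(); print(s["ee_pos"].round(4),s["wrist_force"].round(1),s["moment"].round(2),s["grip_width"])
for n,c0 in(("side",(.5215,-.0075)),("top",(.5206,-.0082))):
    c=env.camera(n); P=cloud(c); z=P[...,2]; g=c["pixels"].astype(int); D=P[...,:2]-np.array(c0); X=D@ex*1000; Y=D@ey*1000
    m=(abs(X)<88)&(abs(Y)<54)&(z>.06)&(z<.085)&(g.mean(2)>90)&(abs(X-68)>15)&~((abs(Y)<15)&(abs(X)<60))
    q=P[m]; A=np.c_[X[m],Y[m],np.ones(m.sum())]; f=np.linalg.lstsq(A,q[:,2]*1000,rcond=None)[0]
    print(n,m.sum(),"slope x,y, z top",f.round(4),"med",np.median(q[:,2]).round(4), "corner med",[(i,j,int(k.sum()),float(np.median(z[k]).round(4))) for i in(-1,1) for j in(-1,1) for k in[m&(X*i>55)&(Y*j>25)] if k.sum()>5])
    bench=(abs(P[...,0]-.45)<.04)&(abs(P[...,1]+.2)<.04); print(" bench",np.median(z[bench]).round(4))
    w=(abs(X-68)<10)&(abs(Y)<22)&(z>.085)&(z<.115); print(" wing",w.sum(),axis(P[w]) if w.sum()>5 else 0)
E
python3 fin.py
```

```text
[ 0.5228 -0.0069  0.0655] [-13.8   2.4  40.7] [0.57 3.11 0.04] 0.01176235540195926
side 1756 slope x,y, z top [ 1.20000e-02 -1.11000e-02  7.55185e+01] med 0.0749 corner med [(-1, -1, 240, 0.0753), (-1, 1, 286, 0.0743), (1, -1, 26, 0.0767), (1, 1, 37, 0.0762)]
 bench 0.0007
 wing 75 (array([587.5, -22.2,  99.9]), np.float64(72.87), array([ 9.8, 27.7]))
top 1717 slope x,y, z top [9.70000e-03 1.40000e-03 7.51996e+01] med 0.075 corner med [(-1, -1, 297, 0.0744), (-1, 1, 30, 0.0742), (1, -1, 43, 0.0759), (1, 1, 45, 0.076)]
 bench 0.0
 wing 85 (array([586.7, -24.9, 100.3]), np.float64(77.37), array([ 9.4, 29.6]))
```

The +x end reads about 1.5 mm high and there is a -14 N side force, so the cover leans on the +x lip. I unload, shift by -1.5 mm along the box, and press again.

step_arm(motion=[[5,[0,0,2.5],0],[5,[-1.5,0.3,0],0],[5,[0,0,0],0],[5,[0,0,0],0]])

```text
t: 16.12
ee_pos: [0.5225, -0.0068, 0.0674]
eef_rot: [[-0.225, 0.002, 0.974], [-0.974, -0.002, -0.225], [0.001, -1.0, 0.002]]
wrist_force: [2.8, -1.2, 6.2]
grip_width: 0.0112
```

step_arm(motion=[[5,[0,0,-1],0],[5,[0,0,-1],0],[5,[0,0,0],0],[5,[0,0,0],0],[5,[0,0,0],0]])

```text
t: 16.53
ee_pos: [0.5224, -0.0068, 0.0657]
eef_rot: [[-0.225, 0.001, 0.974], [-0.974, -0.001, -0.225], [0.001, -1.0, 0.001]]
wrist_force: [-1.7, 0.5, 20.4]
grip_width: 0.0112
```

```bash
python3 fin.py
```

```text
[ 0.5224 -0.0068  0.0657] [-1.7  0.5 20.4] [-0.02  0.44  0.04] 0.011162225651172707
side 1753 slope x,y, z top [ 1.27000e-02 -1.13000e-02  7.56331e+01] med 0.075 corner med [(-1, -1, 243, 0.0752), (-1, 1, 287, 0.0744), (1, -1, 25, 0.077), (1, 1, 38, 0.0766)]
 bench 0.0007
 wing 80 (array([587.8, -21.3,  99.6]), np.float64(74.25), array([ 9.8, 29.1]))
top 1727 slope x,y, z top [ 1.06000e-02 -3.00000e-04  7.53064e+01] med 0.0752 corner med [(-1, -1, 287, 0.0745), (-1, 1, 26, 0.074), (1, -1, 43, 0.0759), (1, 1, 45, 0.0759)]
 bench -0.0
 wing 86 (array([586.6, -25. , 100.1]), np.float64(77.27), array([ 9.4, 30.8]))
```

```bash
sed -e 's/(abs(X)<88)&(abs(Y)<54)/(X<53)\&(X>-78)\&(abs(Y)<48)/; s/X\*i>55/X*i>25/; s/Y\*j>25/Y*j>18/' fin.py > fin2.py; python3 fin2.py
```

```text
[ 0.5224 -0.0068  0.0657] [-2.1  0.4 20.5] [-0.05  0.44  0.05] 0.011217852553465404
side 1120 slope x,y, z top [ 1.60000e-02 -1.32000e-02  7.59451e+01] med 0.0751 corner med [(-1, -1, 369, 0.0755), (-1, 1, 457, 0.0747), (1, 1, 22, 0.0762)]
 bench 0.0007
 wing 81 (array([587.7, -21.5,  99.5]), np.float64(73.19), array([ 9.2, 28.7]))
top 1173 slope x,y, z top [ 9.70000e-03 -3.00000e-03  7.53142e+01] med 0.0752 corner med [(-1, -1, 279, 0.0748), (-1, 1, 17, 0.0748), (1, -1, 251, 0.0757), (1, 1, 210, 0.0757)]
 bench -0.0001
 wing 85 (array([586.6, -24.9, 100.6]), np.float64(77.45), array([ 9.4, 30.2]))
```

Comparing with the empty seat's slope in the first picture, to separate camera error from real tilt.

```bash
python3 - <<'E'
from m import *
a=np.radians(-13); ex=np.array([np.cos(a),np.sin(a)]); ey=np.array([-ex[1],ex[0]])
for f,n in (("top1","top"),("t5","top"),("side1","side"),("s5","side")):
    c=np.load(f+".npy",allow_pickle=True).item(); P=cloud(c); z=P[...,2]; D=P[...,:2]-np.array((.5206,-.0082)); X=D@ex*1000;Y=D@ey*1000
    m=(abs(X)<88)&(abs(Y)<54)&(abs(z-.07)<.004)&(c["pixels"].min(2)>180)&~((abs(X)>75)&(abs(Y)>40))
    A=np.c_[X[m],Y[m],np.ones(m.sum())]; print(f,m.sum(),np.linalg.lstsq(A,z[m]*1000,rcond=None)[0].round(4))
c=env.camera("top"); P=cloud(c); D=P[...,:2]-np.array((.5206,-.0082)); X=D@ex*1000;Y=D@ey*1000; z=P[...,2]
for lo in range(-85,90,10):
    m=(X>lo)&(X<lo+10)&(abs(Y)<50)&(abs(Y)>22)&(abs(z-.076)<.005)&(c["pixels"].mean(2)>90); print(lo,m.sum(),np.median(z[m]).round(4) if m.sum() else 0,end=" | ")
E
```

```text
top1 1863 [-5.00000e-04 -2.00000e-04  7.00808e+01]
t5 1890 [2.00000e-04 1.00000e-04 7.00874e+01]
side1 1251 [ 3.30000e-03 -6.20000e-03  7.04014e+01]
s5 1277 [ 2.30000e-03 -5.00000e-03  7.03681e+01]
-85 113 0.0743 | -75 90 0.0746 | -65 78 0.0742 | -55 29 0.075 | -45 0 0 | -35 22 0.075 | -25 26 0.074 | -15 26 0.0749 | -5 22 0.0757 | 5 0 0 | 15 17 0.0736 | 25 119 0.0754 | 35 168 0.0758 | 45 170 0.0758 | 55 168 0.0759 | 65 165 0.0759 | 75 170 0.0758 | 85 162 0.0761 |
```

The empty seat reads flat, so the cover really is tilted by about 0.01 rad, with the +x end about 1.7 mm high. It twisted in the pads during the hard press. It is within limits but not properly home. I release it so that the plungers level it, regrip slightly toward +x, and press straight down.

step_arm(motion=[[5,[0,0,2],0],[5,[0,0,2],0],[5,[0,0,1],0],[20,[0,0,0],0],[20,[0,0,0],0]])

```text
t: 17.2
ee_pos: [0.5207, -0.0064, 0.0695]
eef_rot: [[-0.225, -0.002, 0.974], [-0.974, -0.001, -0.225], [0.002, -1.0, -0.002]]
wrist_force: [-0.2, -0.4, 0.4]
grip_width: 0.0193
```

step_arm(motion=[[20,[4,-1,0],0],[20,[0,0,0],0],[5,[0,0,0],0],[5,[0,0,0],0],[5,[0,0,0],0]], newtons=50)

```text
t: 17.62
ee_pos: [0.525, -0.0076, 0.0696]
eef_rot: [[-0.225, -0.001, 0.974], [-0.974, -0.002, -0.225], [0.002, -1.0, -0.001]]
wrist_force: [-0.1, -0.5, -2.7]
grip_width: 0.0115
```

```bash
python3 fin2.py
```

```text
[ 0.525  -0.0076  0.0696] [-0.1 -0.5 -2.7] [0.   0.09 0.  ] 0.011548890205869779
side 1167 slope x,y, z top [ 3.60000e-03 -1.43000e-02  8.07513e+01] med 0.0806 corner med [(-1, -1, 372, 0.081), (-1, 1, 468, 0.0802), (1, 1, 22, 0.08)]
 bench 0.0008
 wing 65 (array([587.1, -23.5, 100.5]), np.float64(73.89), array([ 9.6, 28.6]))
top 1172 slope x,y, z top [-1.00000e-03  1.00000e-04  8.01939e+01] med 0.0802 corner med [(-1, -1, 304, 0.0804), (-1, 1, 36, 0.0805), (1, -1, 240, 0.0801), (1, 1, 171, 0.0803)]
 bench 0.0
 wing 89 (array([586.7, -25. ,  99.7]), np.float64(76.88), array([13.9, 42.4]))
```

Level on the plungers with the plate top at 80.2 mm, as expected. I press down slowly.

step_arm(motion=[[5,[0,0,-2],0],[5,[0,0,-1.5],0],[5,[0,0,-1.5],0],[5,[0,0,0],0],[5,[0,0,0],0]])

```text
t: 18.13
ee_pos: [0.5248, -0.0075, 0.0649]
eef_rot: [[-0.225, -0.002, 0.974], [-0.974, -0.001, -0.225], [0.001, -1.0, -0.001]]
wrist_force: [-8.3, 1.4, 16.2]
grip_width: 0.0115
```

step_arm(motion=[[5,[0,0,-0.7],0],[5,[0,0,0],0],[5,[0,0,0],0],[5,[0,0,0],0]])

```text
t: 18.47
ee_pos: [0.5247, -0.0074, 0.0645]
eef_rot: [[-0.225, -0.002, 0.974], [-0.974, -0.0, -0.225], [0.001, -1.0, -0.002]]
wrist_force: [-11.7, 2.9, 25.6]
grip_width: 0.0115
```

```bash
python3 fin2.py
```

```text
[ 0.5247 -0.0074  0.0645] [-11.7   2.9  25.6] [ 0.51  2.57 -0.03] 0.011511809033488947
side 1133 slope x,y, z top [ 1.43000e-02 -9.60000e-03  7.57538e+01] med 0.075 corner med [(-1, -1, 367, 0.0753), (-1, 1, 457, 0.0747), (1, 1, 19, 0.076)]
 bench 0.0006
 wing 73 (array([587.4, -22.4,  99.8]), np.float64(72.87), array([10. , 29.5]))
top 1167 slope x,y, z top [8.70000e-03 2.00000e-03 7.52957e+01] med 0.0752 corner med [(-1, -1, 308, 0.0748), (-1, 1, 35, 0.0747), (1, -1, 238, 0.0755), (1, 1, 169, 0.0758)]
 bench 0.0001
 wing 85 (array([586.6, -25. , 100.7]), np.float64(77.47), array([ 9.4, 29.7]))
```

Again about 12 N along -x of the box: the cover sits too far towards +x. I lift onto the plungers, shift by -2 mm along the box axis while gripping, and press again.

step_arm(motion=[[5,[0,0,3],0],[5,[0,0,3],0],[5,[-2,0.5,0],0],[5,[0,0,0],0],[5,[0,0,0],0]])

```text
t: 18.98
ee_pos: [0.5238, -0.0072, 0.0701]
eef_rot: [[-0.225, 0.0, 0.974], [-0.974, -0.002, -0.225], [0.002, -1.0, 0.001]]
wrist_force: [4.1, -2.1, 0.7]
grip_width: 0.0115
```

step_arm(motion=[[20,[0,0,0],0],[20,[0,0,0],0],[5,[0,0,0],0],[5,[0,0,0],0],[5,[0,0,0],0]])

```text
t: 19.4
ee_pos: [0.5229, -0.007, 0.0699]
eef_rot: [[-0.225, -0.001, 0.974], [-0.974, -0.002, -0.225], [0.002, -1.0, -0.001]]
wrist_force: [0.4, -0.2, -2.3]
grip_width: 0.0119
```

```bash
python3 fin2.py
```

```text
[ 0.5229 -0.007   0.0699] [ 0.4 -0.2 -2.3] [-0.02  0.09  0.01] 0.01190942909411893
side 1133 slope x,y, z top [ 4.10000e-03 -1.32000e-02  8.07927e+01] med 0.0805 corner med [(-1, -1, 367, 0.081), (-1, 1, 463, 0.0802), (1, 1, 22, 0.0803)]
 bench 0.0007
 wing 71 (array([587.7, -22.9,  99.9]), np.float64(70.72), array([11.2, 29.8]))
top 1177 slope x,y, z top [ 9.00000e-04 -3.30000e-03  8.01928e+01] med 0.0802 corner med [(-1, -1, 293, 0.0803), (-1, 1, 25, 0.0804), (1, -1, 246, 0.0804), (1, 1, 192, 0.0801)]
 bench -0.0
 wing 88 (array([586.7, -24.9,  99.5]), np.float64(79.31), array([13.2, 36.7]))
```

step_arm(motion=[[5,[0,0,-2],0],[5,[0,0,-2],0],[5,[0,0,-1],0],[5,[0,0,0],0],[5,[0,0,0],0]])

```text
t: 19.92
ee_pos: [0.5228, -0.007, 0.0652]
eef_rot: [[-0.225, -0.002, 0.974], [-0.974, -0.001, -0.225], [0.001, -1.0, -0.002]]
wrist_force: [-7.7, 1.3, 16.1]
grip_width: 0.0113
```

```bash
python3 fin2.py
```

```text
[ 0.5228 -0.007   0.0652] [-7.7  1.3 16.1] [ 0.44  1.7  -0.01] 0.01129925858748126
side 1113 slope x,y, z top [ 1.5400e-02 -1.0600e-02  7.6406e+01] med 0.0756 corner med [(-1, -1, 364, 0.0759), (-1, 1, 461, 0.0753), (1, 1, 18, 0.076)]
 bench 0.0007
 wing 78 (array([587.6, -21.9,  99.7]), np.float64(73.13), array([ 8.8, 28.8]))
top 1177 slope x,y, z top [ 5.80000e-03 -9.00000e-04  7.55981e+01] med 0.0755 corner med [(-1, -1, 290, 0.0753), (-1, 1, 22, 0.0752), (1, -1, 249, 0.0756), (1, 1, 195, 0.0759)]
 bench -0.0001
 wing 83 (array([586.7, -25.2, 100.4]), np.float64(76.8), array([ 9.4, 30.2]))
```

I find the play by touch. I lift the cover just off the plungers, still in the lip, and step along the box's x to feel both limits.

step_arm(motion=[[5,[0,0,3],0],[5,[0,0,3],0],[5,[0,0,0.7],0],[5,[0,0,0],0],[5,[0,0,0],0]])

```text
t: 20.43
ee_pos: [0.5231, -0.007, 0.0715]
eef_rot: [[-0.225, -0.001, 0.974], [-0.974, -0.002, -0.225], [0.002, -1.0, -0.001]]
wrist_force: [-0.5, -0.1, -2.4]
grip_width: 0.0116
```

step_arm(motion=[[5,[-1,0.2,0],0],[5,[0,0,0],0],[5,[0,0,0],0]])

```text
t: 20.68
ee_pos: [0.5227, -0.0069, 0.0718]
eef_rot: [[-0.225, -0.0, 0.974], [-0.974, -0.002, -0.225], [0.002, -1.0, 0.0]]
wrist_force: [5.2, -0.4, -5.6]
grip_width: 0.0118
```

step_arm(motion=[[5,[-1,0.2,0],0],[5,[0,0,0],0],[5,[0,0,0],0]])

```text
t: 20.93
ee_pos: [0.5225, -0.0069, 0.072]
eef_rot: [[-0.225, 0.001, 0.974], [-0.974, -0.002, -0.225], [0.002, -1.0, 0.002]]
wrist_force: [9.1, -2.2, -8.6]
grip_width: 0.0114
```

step_arm(motion=[[5,[-1,0.2,0],0],[5,[0,0,0],0],[5,[0,0,0],0]])

```text
t: 21.18
ee_pos: [0.5224, -0.0069, 0.0722]
eef_rot: [[-0.225, 0.003, 0.974], [-0.974, -0.003, -0.225], [0.002, -1.0, 0.004]]
wrist_force: [14.4, -3.8, -13.1]
grip_width: 0.0111
```

step_arm(motion=[[5,[2,-0.4,0],0],[5,[1,-0.2,0],0],[5,[0,0,0],0]])

```text
t: 21.43
ee_pos: [0.5229, -0.0071, 0.0716]
eef_rot: [[-0.225, -0.002, 0.974], [-0.974, -0.001, -0.225], [0.002, -1.0, -0.001]]
wrist_force: [1.1, -0.4, -2.7]
grip_width: 0.011
```

step_arm(motion=[[5,[1,-0.2,0],0],[5,[0,0,0],0],[5,[0,0,0],0]])

```text
t: 21.68
ee_pos: [0.524, -0.0073, 0.0717]
eef_rot: [[-0.225, -0.001, 0.974], [-0.974, -0.002, -0.225], [0.002, -1.0, -0.001]]
wrist_force: [-0.3, -0.2, -3.0]
grip_width: 0.0118
```

step_arm(motion=[[5,[1,-0.2,0],0],[5,[0,0,0],0],[5,[0,0,0],0]])

```text
t: 21.93
ee_pos: [0.5252, -0.0075, 0.0717]
eef_rot: [[-0.225, -0.001, 0.974], [-0.974, -0.002, -0.225], [0.002, -1.0, -0.001]]
wrist_force: [-0.2, -0.1, -2.5]
grip_width: 0.0113
```

step_arm(motion=[[5,[1,-0.2,0],0],[5,[0,0,0],0],[5,[0,0,0],0]])

```text
t: 22.18
ee_pos: [0.5262, -0.0077, 0.0717]
eef_rot: [[-0.225, -0.001, 0.974], [-0.974, -0.002, -0.225], [0.002, -1.0, -0.001]]
wrist_force: [-0.7, -0.2, -2.0]
grip_width: 0.0114
```

step_arm(motion=[[5,[1,-0.2,0],0],[5,[0,0,0],0],[5,[0,0,0],0]])

```text
t: 22.43
ee_pos: [0.5268, -0.0078, 0.0716]
eef_rot: [[-0.225, -0.002, 0.974], [-0.974, -0.001, -0.225], [0.002, -1.0, -0.001]]
wrist_force: [-2.4, 0.9, -1.3]
grip_width: 0.0115
```

step_arm(motion=[[5,[1,-0.2,0],0],[5,[0,0,0],0],[5,[0,0,0],0]])

```text
t: 22.68
ee_pos: [0.5271, -0.0079, 0.0715]
eef_rot: [[-0.225, -0.003, 0.974], [-0.974, -0.001, -0.225], [0.002, -1.0, -0.003]]
wrist_force: [-8.5, 1.8, 3.4]
grip_width: 0.012
```

The limits are x ≈ 0.5228 and 0.5267, so the centre is 0.5247: the cover had been too far back. I centre it and press.

step_arm(motion=[[5,[-3.2,0.7,0],0],[5,[0,0,0],0],[5,[0,0,0],0],[5,[0,0,0],0]])

```text
t: 23.02
ee_pos: [0.5253, -0.0074, 0.0719]
eef_rot: [[-0.225, -0.0, 0.974], [-0.974, -0.002, -0.225], [0.002, -1.0, 0.0]]
wrist_force: [-1.0, -0.3, -1.6]
grip_width: 0.0115
```

step_arm(motion=[[5,[0,0,-2],0],[5,[0,0,-2],0],[5,[0,0,-1.5],0],[5,[0,0,0],0],[5,[0,0,0],0]])

```text
t: 23.43
ee_pos: [0.5254, -0.0074, 0.0664]
eef_rot: [[-0.225, -0.0, 0.974], [-0.974, -0.002, -0.225], [0.002, -1.0, 0.0]]
wrist_force: [0.2, 1.2, 6.3]
grip_width: 0.0112
```

```bash
python3 fin2.py
```

```text
[ 0.5254 -0.0074  0.0664] [0.2 1.2 6.3] [0.26 0.23 0.02] 0.011244783806706378
side 1157 slope x,y, z top [ 5.200e-03 -1.130e-02  7.736e+01] med 0.0771 corner med [(-1, -1, 371, 0.0776), (-1, 1, 459, 0.0767), (1, 1, 18, 0.0767)]
 bench 0.0008
 wing 71 (array([587.3, -22.8, 100. ]), np.float64(73.5), array([ 9.6, 28.8]))
top 1178 slope x,y, z top [-1.80000e-03  9.00000e-04  7.68655e+01] med 0.0769 corner med [(-1, -1, 313, 0.0771), (-1, 1, 38, 0.0771), (1, -1, 242, 0.0768), (1, 1, 167, 0.077)]
 bench -0.0
 wing 85 (array([586.7, -24.9, 100.5]), np.float64(77.4), array([ 9.4, 30. ]))
```

Level with no side force now, and 2.8 mm remain. I continue down.

step_arm(motion=[[5,[0,0,-1.5],0],[5,[0,0,-1],0],[5,[0,0,-0.5],0],[5,[0,0,0],0],[5,[0,0,0],0]])

```text
t: 23.95
ee_pos: [0.5252, -0.0072, 0.0647]
eef_rot: [[-0.226, -0.001, 0.974], [-0.974, 0.001, -0.226], [-0.0, -1.0, -0.001]]
wrist_force: [-17.2, 5.5, 48.6]
grip_width: 0.0111
```

```bash
python3 fin2.py
```

```text
[ 0.5252 -0.0072  0.0647] [-17.2   5.5  48.6] [ 0.99  3.76 -0.01] 0.011141256246506895
side 1145 slope x,y, z top [ 1.58000e-02 -1.40000e-02  7.57956e+01] med 0.0749 corner med [(-1, -1, 375, 0.0754), (-1, 1, 454, 0.0746), (1, 1, 16, 0.0759)]
 bench 0.0008
 wing 74 (array([587.4, -22.5,  99.9]), np.float64(73.55), array([ 9.1, 29.4]))
top 1157 slope x,y, z top [ 1.07000e-02 -2.10000e-03  7.52088e+01] med 0.075 corner med [(-1, -1, 307, 0.0746), (-1, 1, 34, 0.0741), (1, -1, 235, 0.0757), (1, 1, 166, 0.0757)]
 bench 0.0
 wing 84 (array([586.7, -25. , 100.7]), np.float64(77.32), array([ 9.4, 29.9]))
```

The -x end is home, but the +x end stays about 1.7 mm high under central pressing, and the pads hold that tilt. I lift, recentre by -0.6 mm, release on the plungers, and regrip about 20 mm towards the +x end of the bar.

step_arm(motion=[[5,[0,0,3],0],[5,[0,0,3],0],[5,[0,0,1.3],0],[5,[-0.6,0.1,0],0],[5,[0,0,0],0]])

```text
t: 24.47
ee_pos: [0.5241, -0.0072, 0.0702]
eef_rot: [[-0.225, -0.001, 0.974], [-0.974, -0.002, -0.225], [0.002, -1.0, -0.001]]
wrist_force: [0.1, -0.5, -2.1]
grip_width: 0.0113
```

step_arm(motion=[[5,[0,0,-1],0],[5,[0,0,-0.5],0],[22,[0,0,0],0],[22,[0,0,0],0],[22,[0,0,0],0]])

```text
t: 24.88
ee_pos: [0.5244, -0.0073, 0.069]
eef_rot: [[-0.225, -0.001, 0.974], [-0.974, -0.002, -0.225], [0.002, -1.0, -0.001]]
wrist_force: [0.4, 0.2, -0.3]
grip_width: 0.0218
```

step_arm(motion=[[22,[10,-2.3,0],0],[22,[9.5,-2.2,0],0],[22,[0,0,0],0],[5,[0,0,0],0],[5,[0,0,0],0]])

```text
t: 25.3
ee_pos: [0.5438, -0.0121, 0.0689]
eef_rot: [[-0.226, -0.001, 0.974], [-0.974, -0.002, -0.226], [0.002, -1.0, -0.001]]
wrist_force: [0.2, 0.4, -0.1]
grip_width: 0.012
```

step_arm(motion=[[5,[0,0,0],0],[5,[0,0,-2],0],[5,[0,0,-1.5],0],[5,[0,0,0],0],[5,[0,0,0],0]])

```text
t: 25.72
ee_pos: [0.5439, -0.0119, 0.0656]
eef_rot: [[-0.225, -0.001, 0.974], [-0.974, -0.002, -0.225], [0.002, -1.0, -0.0]]
wrist_force: [-0.8, -0.7, 6.3]
grip_width: 0.0116
```

```bash
python3 fin2.py
```

```text
[ 0.5439 -0.0119  0.0656] [-0.8 -0.7  6.3] [-0.21  0.5  -0.02] 0.011562777724005312
side 1331 slope x,y, z top [-5.0000e-04 -1.3800e-02  7.7569e+01] med 0.0776 corner med [(-1, -1, 372, 0.0782), (-1, 1, 459, 0.077), (1, 1, 18, 0.0772)]
 bench 0.0007
 wing 0 0
top 1196 slope x,y, z top [-7.10000e-03 -6.80000e-03  7.68954e+01] med 0.0773 corner med [(-1, -1, 477, 0.0775), (-1, 1, 218, 0.0774), (1, -1, 55, 0.0769)]
 bench -0.0
 wing 85 (array([586.7, -24.9, 100.4]), np.float64(77.44), array([ 9.4, 29.8]))
```

The +x end now leads slightly (77.5 mm at -x, 76.9 mm at +x). I continue pressing.

step_arm(motion=[[5,[0,0,-1.5],0],[5,[0,0,-1],0],[5,[0,0,0],0],[5,[0,0,0],0]])

```text
t: 26.15
ee_pos: [0.5434, -0.0117, 0.064]
eef_rot: [[-0.226, -0.002, 0.974], [-0.974, 0.0, -0.226], [0.0, -1.0, -0.002]]
wrist_force: [-13.3, 3.1, 35.2]
grip_width: 0.0117
```

```bash
python3 fin2.py
```

```text
[ 0.5434 -0.0117  0.064 ] [-13.3   3.1  35.2] [0.4  3.02 0.01] 0.011672650389625379
side 1306 slope x,y, z top [ 1.33000e-02 -1.25000e-02  7.56767e+01] med 0.0751 corner med [(-1, -1, 375, 0.0755), (-1, 1, 450, 0.0746), (1, 1, 14, 0.0764)]
 bench 0.0007
 wing 0 0
top 1175 slope x,y, z top [ 7.40000e-03 -1.40000e-03  7.51146e+01] med 0.0748 corner med [(-1, -1, 472, 0.0747), (-1, 1, 207, 0.0745), (1, -1, 60, 0.0753)]
 bench -0.0
 wing 87 (array([586.6, -25.3, 100.3]), np.float64(77.42), array([ 9.4, 30. ]))
```

This is better: the tilt is 0.007 rad and the centre is about 1.0 mm above the nominal seat height. I make one small move to relieve the side load, then a final check.

step_arm(motion=[[5,[-1.5,0.3,0],0],[5,[0,0,-0.3],0],[5,[0,0,0],0],[5,[0,0,0],0],[5,[0,0,0],0]])

```text
t: 26.67
ee_pos: [0.5434, -0.0117, 0.064]
eef_rot: [[-0.226, 0.001, 0.974], [-0.974, -0.001, -0.226], [0.001, -1.0, 0.001]]
wrist_force: [-5.2, -0.2, 29.4]
grip_width: 0.0112
```

```bash
python3 fin2.py; python3 - <<'E'
from h import *
t=env.camera("top");c=env.camera("side"); cv2.imwrite("pics/s10.png",cv2.resize(np.hstack([c["pixels"][210:350,200:370],t["pixels"][180:320,90:230]])[:,:,::-1],None,fx=2.5,fy=2.5))
E
```

```text
[ 0.5434 -0.0117  0.064 ] [-5.2 -0.2 29.4] [-0.07  1.24 -0.03] 0.01123726779357849
side 1300 slope x,y, z top [ 1.47000e-02 -1.19000e-02  7.57409e+01] med 0.0751 corner med [(-1, -1, 367, 0.0754), (-1, 1, 456, 0.0746), (1, 1, 14, 0.0758)]
 bench 0.0007
 wing 0 0
top 1169 slope x,y, z top [ 6.70000e-03 -6.80000e-03  7.49687e+01] med 0.0748 corner med [(-1, -1, 468, 0.0748), (-1, 1, 196, 0.0745), (1, -1, 60, 0.0754)]
 bench 0.0001
 wing 85 (array([586.7, -24.9, 100.4]), np.float64(77.37), array([ 9.4, 29.8]))
```

View pics/s10.png

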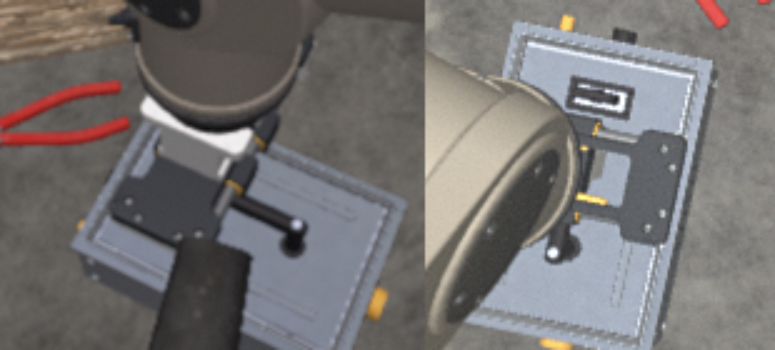

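The cover is inside the lip on all sides, with the wing in line in the slot (around (600,97) in the crop). It is pressed with about 29 N and at rest, so I hand in.

```bash
python3 -c "
from plant import env
print(env.finish_job()); s=env.read_state(); print(s['t'],s['wrist_force'],s['ee_pos'])"
```

```text
the job is handed in; nothing more can be done
None
the job is handed in; nothing more can be done
```

The cover is on the box with the wing through its slot, and I handed in at about 27 s with the robot still holding it pressed down. It stops about 0.9 mm above its nominal seat height, inside the 2 mm limit.

I turned the wing about 79° into line, gripped the cover by its bar and carried it round the robot's side of the board. I then set it over the wing and pressed it against the plungers.

**Last checks before handing in:**
- **Wing:** 77.4° against 77° for the box's y, so it is in line.
- **Press:** about 29 N upward on the wrist, at rest.
- **Height and tilt:** the plate top at its centre was 75.0 mm, against 74.1 mm for fully home. The top camera gave a tilt of 0.007–0.010 rad (limit 0.025). The side camera gave more, about 0.019, but it also showed the empty seat tilted by about 0.006.
- **Centring:** by touch in the lip I found about 1.9 mm of play each way along the box and centred to within about 1 mm. I did not check it across the box by touch.
- **Tools and tin:** the arm kept clear of them, and the pliers look unmoved in the pictures. I did not re-measure the tin or the hex key.

**What went wrong or disagreed:**
- **Contact with a stand:** on the way in, the gripper brushed a tall stand on the left that I had not spotted. The wrist force read about 118 N, just under the 120 N limit; the true peak is unknown.
- **Tool height:** the reported TCP height was 27–30 mm below where the cameras saw the fingertips. I corrected for this throughout.
- **+x end:** this end of the cover stayed slightly higher than the other through several presses, and I did not find out why.

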